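# Prop open the rearing box and put its mash cup on the scale

### The job

The mash cup in the white rearing box has to be weighed. Free the lid (its turn catch may or may not be holding it), raise it by the pull bar, swing the wire stay up under it and let the lid down gently until it stands propped on the stay by itself; only then take the cup out and stand it upright in the middle of the yellow scale's pan. Leave the lid propped, keep the cup upright all the way, and do not disturb the scale or the dropper bottle and glass jar standing around.

Things in the scene. Friction and masses are not known exactly. Their poses are not given: they have to be found in the camera images.
- box: white plastic rearing box with aluminium corners, fixed to the bench, 205 (x) x 260 (y) x 95 mm high, under a hinged lid. Origin: centre of its underside; x points from its front to its back, y to its left, z up. Walls 6 mm thick; the floor's upper face is 10 mm above the origin. A wire shelf hangs 0.73 m above the bench over its rear part.
- lid (a joint): lid angle, rad: 0 shut, grows as the front edge goes up and back, stop at 1.43. Lid 207 mm long from the hinge, 264 wide, 12 thick, 0.34 kg: aluminium frame, opaque front strip, clear panel behind. A free lid lifts with 2 N at the pull bar. The stiff hinge holds it up only above about 1.32 (aim for 1.37 to 1.40); lower down it falls. Propped on the stay it rests at 1.01.
- lid_hinge (a point): middle of the lid's hinge axis, which runs along the box's y; 102.5 mm behind and 101 mm above the box's origin. Axes as the box's.
- pull_bar (a point): middle of the lid's pull bar, a round steel bar 10 mm thick along y, 88 mm long, held 40 mm in front of the lid's front edge by a leg at each end; 247 mm from the hinge axis, in the lid's mid-plane. Axes turn with the lid; with the lid shut they are the box's.
- catch_knob (a point): black round knob of the turn catch on the lid, 36 mm wide, 30 high; this point is on its axis, 17 mm above the lid's face. Turns freely all round, no mark. A hidden cam holds the lid shut while it points within about 30 degrees of the front; its start is unknown, held or free. If the lid is held, 65 to 90 degrees either way always frees it; turning it when free may lock it.
- bail (a joint): angle of the wire stay, a U-shaped bail of 8 mm wire pivoted on both sides of the box, rad: 0 hanging in front of the box (12 degrees below level), grows as it swings up and back, upright at 1.78. Let go before upright it falls forward; beyond upright it falls back and leans on two rails under the raised lid (2.42 with the lid at 1.38). Seated under the lid: 1.97.
- stay_pivot (a point): middle of the stay's pivot axis, which runs along the box's y; 20 mm in front of and 75 mm above the box's origin. Axes as the box's.
- bail_grip (a point): middle of the stay's crossbar, 135 mm from its pivot axis: an orange sleeve 13 mm thick and 90 mm long, along y. At the start it hangs 50 mm in front of the box and 47 mm above the bench, with 43 mm free behind it.
- keeper (a point): where the stay's crossbar axis seats under the lid: 142 mm from the hinge, 26 mm below the lid's mid-plane. Two steel rails 88 mm left and right of here run back towards the hinge; lugs at their front ends stop the bar. The bar leans on the rails while the lid is nearly upright, and slides along them to the lugs as the lid is let down. Axes turn with the lid.
- cup_mid (a point): centre of the small clear cup of yellow mash, half-way up: round, 42 mm across the rim and 29 mm at the foot, 38 mm high, 28 to 50 g. It stands loose on the box floor, a little behind the middle of the box; its rim is 47 mm below the top of the box's walls. z axis up through its mouth.
- scale: yellow bench scale, 200 (x) x 250 (y) x 76 mm, 0.85 kg, standing loose on a thin dark rubber mat 3 mm thick. Origin: centre of its underside; x points to its back.
- pan (a point): centre of the upper face of the scale's flat rigid pan, 176 (x) x 250 (y) mm; z up. Axes as the scale's.
- dropper_bottle: brown dropper bottle with a black top, 33 mm across, 102 mm high, standing loose behind the box; origin under its centre. Leave it alone.
- jar: small open glass jar, 62 mm across, 60 mm high, standing to the right of the scale; origin under its centre. Leave it alone.
- feed_cup: the same cup as point cup_mid; origin under its centre, 19 mm below that point.

How it is judged:
On the way, in this order (a step that is already met when the one before it is completed fails the run):
1. the lid rests on the wire stay, with the bar seated against the lugs (value of joint lid between 0.96 and 1.07 rad and value of joint bail between 1.88 and 2.05 rad and contact force between each of the arm, the fingers and lid below 0.5 N), for 0.2 s.
2. the cup is lifted clear of the box while the lid stays propped (value of joint lid between 0.96 and 1.07 rad and value of joint bail between 1.88 and 2.05 rad and z of cup_mid in the frame of box above 0.115 m), for 0.1 s.
At the end, for the whole second after the job is handed in: The cup stands upright (within 7 degrees), at rest, within 50 mm of the middle of the scale's pan, and the lid rests on its stay: lid joint 0.96 to 1.07 rad with the stay joint 1.88 to 2.05 rad (value of joint lid between 0.96 and 1.07 rad and value of joint bail between 1.88 and 2.05 rad and horizontal distance between cup_mid and pan below 0.05 m and z of cup_mid in the frame of pan between 0.012 and 0.026 m and angle between cup_mid's own z axis and vertical below 0.12 rad and linear speed of feed_cup below 0.02 m/s and velocity of joint lid above -0.05 rad/s); the robot touches nothing.
It fails at once if the lid is let fall (closing faster than 4 rad/s) (velocity of joint lid below -4 rad/s).
It fails at once if the cup is tipped by more than 35 degrees (angle between cup_mid's own z axis and vertical above 0.61 rad).
It fails at once if the scale is shoved by more than 20 mm (distance of scale from where it was at the start of the episode above 0.02 m).
It fails at once if the dropper bottle or the jar is shifted by more than 20 mm (distance of any of dropper_bottle, jar from where it was at the start of the episode above 0.02 m).
It also fails if it takes over 72 s, if anything falls off the work surface, if the arm or the gripper's body presses on something with over 40 N, if the wrist force passes 120 N, or if a joint passes its speed limit or range.

### The arm

A 6-joint arm with a two-finger parallel gripper is mounted at the origin on a cart in front of the work surface, level with it; the furniture and walls round the work are solid. World frame = base frame: x ahead of the robot, y to its left, z up, the work surface at z = 0. Lengths are in m, angles in rad, forces in N, time in s.
With the tool pointing down it reaches from about 0.35 to 0.775 m from the base axis. Payload 7.3 kg.
Tool frame: the origin (TCP) lies midway between the tips of the shut fingers; the grasp point (between the pads) lies 19 mm behind it; x points along the fingers, z is the direction in which the jaws open and shut, and the axes are right-handed (so a half turn about x gives the same grasp; the last joint's range is limited). The gripper opens to 92 mm and grips with 3 to 60 N. Pads are 19 mm wide; open, the fingers measure 130 mm over their backs; the gripper's body (75 mm by 190 mm) begins 47 mm behind the grasp point.
Start: joints at [1.175, 0.342, 1.524, -0, 1.275, -0.146], TCP at [0.13, 0.509, 0.227] pointing down, gripper open.
Joint ranges: [-2.53, 2.53], [-0.77, 2.02], [0.04, 2.7], [-1, 4.14], [0.28, 2.66], [-3.11, 3.11]. Speed limits (rad/s): [2.57, 2.57, 3.14, 3.14, 3.14, 3.14].

### API

Orientations are given as [roll, pitch, yaw] about the fixed x, y, z axes, in that order (R = Rz(yaw) Ry(pitch) Rx(roll)).
In Python, from cell import observe, cams, robot gives the robot as it stands.
- The arm moves only by the tool jog_arm, never from a script. Its argument "plan" is one flat list of numbers, 7 for each row, row after row: the turn, a rotation vector about the tool's x, y, z in degrees, then the shift along the tool's x, y, z in cm, then the opening, from -1 (shut) to 1 (fully open). In form: [ax, ay, az, x, y, z, jaw, ax, ay, az, x, y, z, jaw, ...]. A call has 1 to 10 rows; each row is the pose to reach, as a shift and turn from the pose commanded when the call began, along the tool's axes at that moment; what a row does not reach only later rows make up. A row lasts 1/10 s, in which the tool goes at most 50 mm and 8.59 degrees, less where a joint would pass 70% of its speed; a pose out of reach is approached as far as the arm can. A call with a gripper value outside its range is refused whole. The fingers move at their own pace and stop on an object; "newtons" is the grip in N (left out, the last holds). Time passes only in rows, so rows that repeat a pose let the fingers close. It gives the time, the measured TCP pose, the force and the opening at its end, in the units of the state.
- observe(): the state, without advancing time (a new reading comes with each control period).
- cams.read_camera(name): name is "side" or "top" or "wrist"; returns a dict with "image" (384x512x3 uint8, red, green, blue), "fov_y" (degrees; the focal length in pixels is half the picture's height over the tangent of half this angle, whatever the lens; pixels are square), "cx", "cy" (the principal point, pixels), "k1" (the pictures are not rectified: a ray, as slopes to the right and down, at radius r is drawn at 1 + k1 r^2 times it, then the intrinsics apply), "T" (4x4, takes a point from camera to world coordinates). Camera axes: x right, y down, z forward; pixel columns grow to the right and rows downward; lengths in m; the calibration is good to about 2 mm. A picture is of the moment at which its call begins. There is no depth.
- robot.hand_in(): hands the job in, once; it reports no verdict.
The state is a dict: "time": time; "qpos": joint angles; "qvel": joint speeds; "joint_efforts": joint torques, N m; "tool_pos": TCP position; "tool_rot": TCP orientation; "contact_force": force on the tool from outside, world axes, zero at the start; "torque": the same for the moment, N m; "opening": finger opening in m.
Only numpy, scipy, OpenCV 4.12 (cv2) and the standard library are available. Lean on these libraries where they do the work, as an engineer would, in place of code of your own. Each camera call takes 0.05 s, during which the arm holds its last target.

## Working session

There is one attempt and no reset: what is moved stays moved. The work goes in short steps, Python scripts to look and compute and a tool call to move; the robot and the scene stay as the last step left them, time stands still between calls to the robot, and variables do not carry over. Pictures are saved under pics/ and viewed, and the job is handed in when it is done.

Besides the shell and the picture viewer there is one more tool, called as a command line: name --argument value ..., lists and objects as JSON in quotes. jog_arm: Moves the arm, as the interface text tells. Its arguments: {"type":"object","properties":{"plan":{"type":"array"},"newtons":{"type":"number"}},"required":["plan"]}

```bash
ls; mkdir -p pics; python3 - <<'E'
from cell import observe,cams,robot
import cv2
s=observe();print(s)
for n in ["side","top","wrist"]:
    c=cams.read_camera(n);print(n,c["fov_y"],c["cx"],c["cy"],c["k1"],c["T"].tolist() if hasattr(c["T"],'tolist') else c["T"])
    cv2.imwrite(f"pics/a_{n}.png",c["image"][:,:,::-1])
E
```

```text
pics
{'time': 0.0, 'qpos': array([ 1.17503701e+00,  3.42742183e-01,  1.52503515e+00, -3.29142503e-05,
        1.27538538e+00, -1.46029439e-01]), 'qvel': array([-4.82054190e-04, -1.22556705e-05, -1.15497823e-03,  1.03338734e-03,
        1.12664903e-03, -3.33771881e-04]), 'joint_efforts': array([ 2.13301231e-03, -4.31249821e+01, -2.44223750e+01,  7.18952995e-02,
        5.58874710e-02, -1.19446186e-04]), 'tool_pos': array([0.12959185, 0.50832783, 0.22602853]), 'tool_rot': array([ 3.0156065 ,  1.56922595, -1.94650275]), 'contact_force': array([-0.19966428,  0.09734751,  0.96778505]), 'torque': array([0.06200272, 0.00219804, 0.04839916]), 'opening': 0.09161628361635062}
side 44.59639176389673 256.2853085826263 184.96042966459896 0.0011296844400324794 [[-0.9761908820783209, 0.11560980138409117, -0.18353674174693446, 0.8371128402580751], [0.21649068332433802, 0.4664840958581397, -0.8576271756102272, 1.4171763905114096], [-0.013533136403329806, -0.876941823689203, -0.48040596591189827, 0.8749082592690557], [0.0, 0.0, 0.0, 1.0]]
top 54.14247389661912 250.98949810587985 192.8760097314741 -0.05428267888973269 [[0.026751637064220783, -0.9806304475057355, 0.19403163489257527, 0.30456073686708285], [-0.9996163061681429, -0.024847526420395838, 0.012240950679814582, 0.02102514702138595], [-0.007182642768656349, -0.19428465162098915, -0.9809188976604379, 1.293400143469998], [0.0, 0.0, 0.0, 1.0]]
wrist 59.26560339470797 253.91905564747006 191.7314205034953 0.02437603160116454 [[0.24729495103180804, 0.9278439968191731, 0.27919657010929744, 0.053716125488851935], [0.96893975088281, -0.23651382065543175, -0.07222860789276006, 0.5280432226241485], [-0.000983032721461331, 0.28838642514097373, -0.9575136048334122, 0.38532890669565306], [0.0, 0.0, 0.0, 1.0]]
```

View pics/a_side.png

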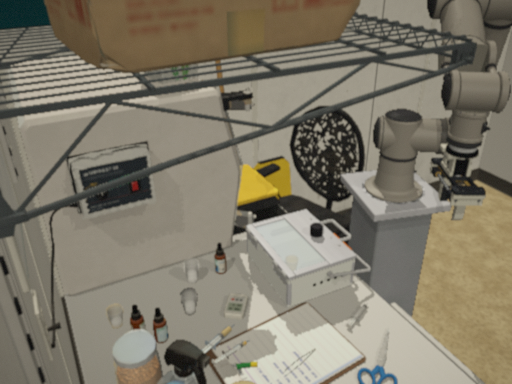

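View pics/a_top.png

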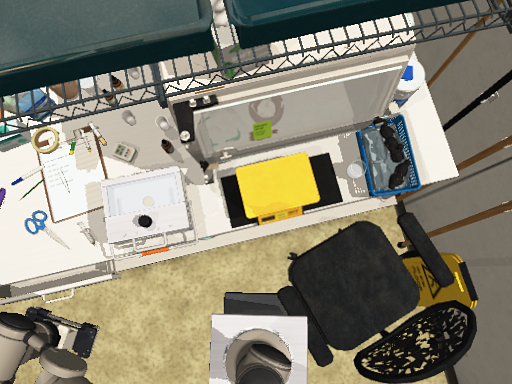

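View pics/a_wrist.png

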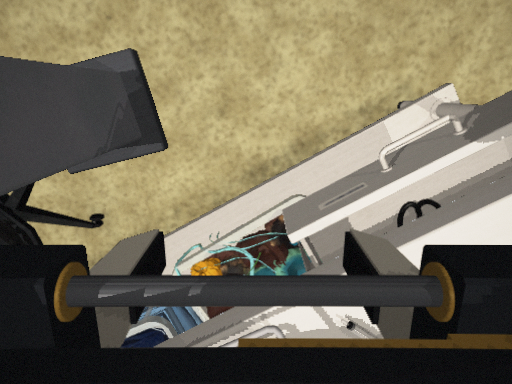

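```bash
cat > h.py <<'E'
import numpy as np, cv2
from cell import observe,cams,robot
from scipy.spatial.transform import Rotation as R
def cam(n,save=None):
    c=cams.read_camera(n); c["T"]=np.array(c["T"]);
    im=c["image"][:,:,::-1].copy()
    c["bgr"]=im
    c["f"]=192/np.tan(np.radians(c["fov_y"])/2)
    c["K"]=np.array([[c["f"],0,c["cx"]],[0,c["f"],c["cy"]],[0,0,1]]); c["D"]=np.array([c["k1"],0,0,0,0.])
    if save: cv2.imwrite(f"pics/{save}.png",im)
    return c
def ray(c,uv):
    p=cv2.undistortPoints(np.array([[uv]],float),c["K"],c["D"])[0,0]
    d=c["T"][:3,:3]@np.array([p[0],p[1],1]); return c["T"][:3,3],d/np.linalg.norm(d)
def onz(c,uv,z):
    o,d=ray(c,uv); return o+d*(z-o[2])/d[2]
def tri(c1,u1,c2,u2):
    o1,d1=ray(c1,u1);o2,d2=ray(c2,u2)
    A=np.stack([d1,-d2],1); t=np.linalg.lstsq(A,o2-o1,rcond=None)[0]
    a=o1+d1*t[0];b=o2+d2*t[1]; return (a+b)/2,np.linalg.norm(a-b)
def proj(c,P):
    Ti=np.linalg.inv(c["T"]); return cv2.projectPoints(np.atleast_2d(P).astype(float),cv2.Rodrigues(Ti[:3,:3])[0],Ti[:3,3],c["K"],c["D"])[0][:,0]
def crop(c,x0,y0,x1,y1,s,name):
    cv2.imwrite(f"pics/{name}.png",cv2.resize(c["bgr"][y0:y1,x0:x1],None,fx=s,fy=s,interpolation=cv2.INTER_CUBIC))
E
python3 - <<'E'
from h import *
c=cam("top"); crop(c,80,140,220,270,5,"b_top")
crop(c,190,130,390,240,4,"b_scale")
c=cam("side"); crop(c,230,190,400,320,4.5,"b_side")
E
```

```text
(no output)
```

View pics/b_top.png

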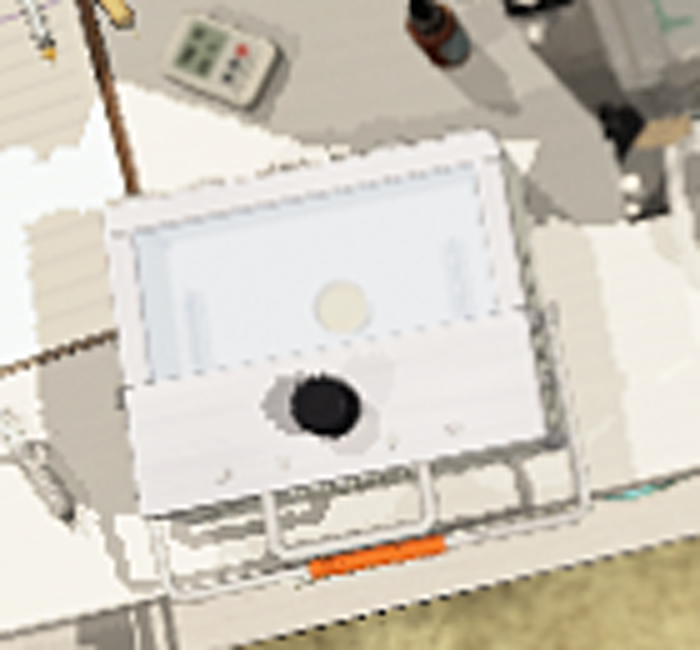

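View pics/b_side.png

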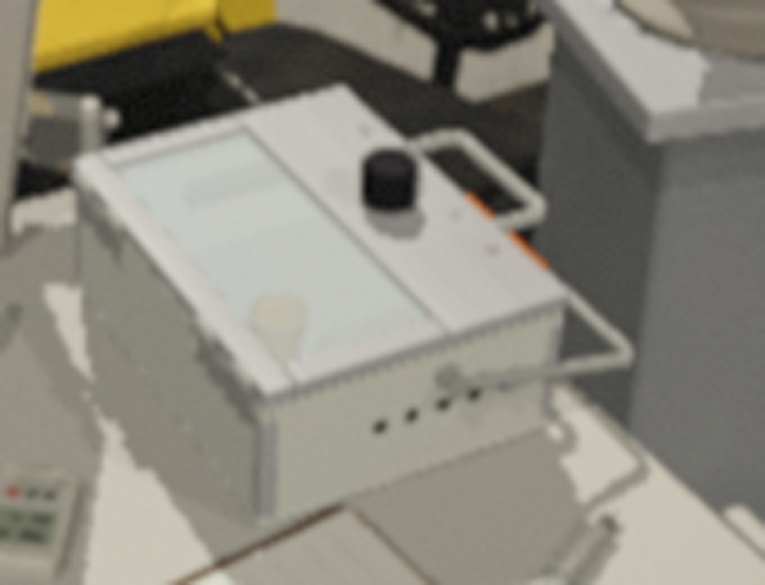

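View pics/b_scale.png

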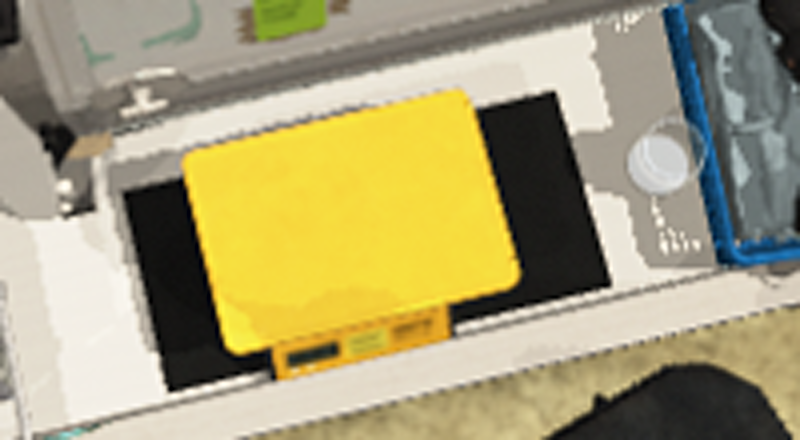

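```bash
python3 - <<'E'
from h import *
c=cam("top"); s=cam("side")
f=lambda u,v:(80+u/5,140+v/5)
g=lambda u,v:(230+u/4.5,190+v/4.5)
k=lambda u,v:(190+u/4,130+v/4)
P={n:onz(c,f(*p),.107)[:2] for n,p in dict(FL=(143,517),FR=(550,443),BL=(107,207),BR=(487,130)).items()}
for n in P: print(n,P[n].round(4))
for a,b in [("FL","FR"),("BL","BR"),("FL","BL"),("FR","BR")]:
    d=P[a]-P[b]; print(a,b,np.linalg.norm(d).round(4),np.degrees(np.arctan2(d[1],d[0])).round(2))
print("knob top z.137",onz(c,f(326,403),.13))
print("knob tri",tri(c,f(325,403),s,g(390,180)))
print("sleeve",onz(c,f(378,558),.047))
hsv=cv2.cvtColor(c["bgr"],cv2.COLOR_BGR2HSV)
m=((hsv[:,:,0]<12)&(hsv[:,:,1]>180)&(hsv[:,:,2]>150)).astype(np.uint8); m[:220]=0;m[270:]=0;m[:,:80]=0;m[:,220:]=0
print(cv2.connectedComponentsWithStats(m)[2:])
print("bar",onz(c,f(350,540),.101))
print("cup",onz(c,f(342,306),.038), tri(c,f(342,306),s,g(278,310)))
print("pan",[onz(c,k(*p),.079).round(4) for p in [(183,155),(468,90),(520,278),(230,355)]])
print("jar",onz(c,k(668,160),.03)); print("bottle",onz(c,f(428,10),.1),onz(c,f(455,55),.0))
E
```

```text
FL [0.3645 0.483 ]
FR [0.4189 0.226 ]
BL [0.5652 0.527 ]
BR [0.6229 0.2794]
FL FR 0.2627 101.97
BL BR 0.2543 103.13
FL BL 0.2055 -167.63
FR BR 0.2109 -165.32
knob top z.137 [0.43779749 0.36444845 0.13      ]
knob tri (array([0.43888042, 0.36868272, 0.11815204]), np.float64(0.0005476781531979277))
sleeve [0.3455017  0.34620919 0.047     ]
(array([[     0,      0,    512,    384, 196558],
       [   161,    247,      7,      2,      7],
       [   151,    249,      9,      2,      9],
       [   164,    249,      5,      2,      5],
       [   142,    251,     11,      4,     21],
       [   160,    251,      3,      1,      3],
       [   154,    252,      4,      1,      4],
       [   142,    254,      1,      1,      1]], dtype=int32), array([[255.52581426, 191.48488487],
       [164.        , 247.57142857],
       [155.        , 249.44444444],
       [166.        , 249.8       ],
       [146.71428571, 252.57142857],
       [161.        , 251.        ],
       [155.5       , 252.        ],
       [142.        , 254.        ]]))
bar [0.35445644 0.35081809 0.101     ]
cup [0.51506942 0.38591821 0.038     ] (array([0.51490993, 0.38489835, 0.04108892]), np.float64(0.0007559028834004762))
pan [array([0.6256, 0.0893, 0.079 ]), array([ 0.6882, -0.1488,  0.079 ]), array([ 0.5283, -0.1911,  0.079 ]), array([0.4587, 0.0452, 0.079 ])]
jar [ 0.64491828 -0.3297587   0.03      ]
bottle [0.70689638 0.32625125 0.1       ] [0.70700244 0.32968635 0.        ]
```

```bash
cat >> h.py <<'E'
YAW=np.radians(13.0); BO=np.array([.494,.379,0])
Bx=np.array([np.cos(YAW),np.sin(YAW),0]);By=np.array([-np.sin(YAW),np.cos(YAW),0]);Bz=np.array([0,0,1.])
def b2w(p): return BO+Bx*p[0]+By*p[1]+Bz*p[2]
def w2b(P): d=np.asarray(P)-BO; return np.array([d@Bx,d@By,d[2]])
def ori(alpha,sgn=1,yaw=None):
    bx=Bx if yaw is None else np.array([np.cos(yaw),np.sin(yaw),0])
    a=np.radians(alpha); X=np.cos(a)*bx-np.sin(a)*Bz; Z=sgn*(np.sin(a)*bx+np.cos(a)*Bz)
    return np.stack([X,np.cross(Z,X),Z],1)
def cur():
    s=observe(); return np.array(s["tool_pos"]),R.from_euler("xyz",s["tool_rot"]).as_matrix(),s
def rel(grasp_w,Rt,p=None,Rc=None):
    if p is None: p,Rc,_=cur()
    tcp=np.asarray(grasp_w)+Rt[:,0]*.019
    rv=np.degrees(R.from_matrix(Rc.T@Rt).as_rotvec()); sh=Rc.T@(tcp-p)*100
    return np.round(np.r_[rv,sh],2).tolist()
def st():
    p,Rc,s=cur(); print("t",round(s["time"],2),"tcp",p.round(4),"grasp_box",w2b(p-.019*Rc[:,0]).round(4),"q",s["qpos"].round(3),"F",s["contact_force"].round(1),"op",round(s["opening"],4))
    print("X",Rc[:,0].round(3),"Z",Rc[:,2].round(3))
    open("log.txt","a").write(repr([list(map(float,s["qpos"])),p.tolist(),Rc.tolist()])+"\n")
E
python3 - <<'E'
from h import *
st()
for s in (1,-1):
    print(s,rel(b2w([-.1445,0,.101+.10]),ori(90,s)))
E
```

```text
t 0.35 tcp [0.1297 0.5087 0.2266] grasp_box [-0.3258  0.2083  0.2456] q [ 1.175  0.342  1.524  0.     1.275 -0.146] F [-1.4  0.5 -0.4] op 0.0918
X [-0. -0. -1.] Z [ 0.247  0.969 -0.   ]
1 [62.69, -0.02, 0.0, 4.46, -25.66, -10.19]
-1 [-117.31, -0.01, -0.02, 4.46, -25.66, -10.19]
```

jog_arm --plan '[62.7, 0, 0, 4.5, -25.7, -10.2, 0.0, 62.7, 0, 0, 4.5, -25.7, -10.2, -0.4, 62.7, 0, 0, 4.5, -25.7, -10.2, -0.4, 62.7, 0, 0, 4.5, -25.7, -10.2, -0.4, 62.7, 0, 0, 4.5, -25.7, -10.2, -0.4, 62.7, 0, 0, 4.5, -25.7, -10.2, -0.4, 62.7, 0, 0, 4.5, -25.7, -10.2, -0.4, 62.7, 0, 0, 4.5, -25.7, -10.2, -0.4, 62.7, 0, 0, 4.5, -25.7, -10.2, -0.4]'

```text
time: 1.25
tool_pos: [0.3539, 0.3461, 0.1817]
tool_rot: [2.6, 1.571, 2.826]
contact_force: [0.6, -0.5, 0.3]
opening: 0.0286
```

```bash
python3 - <<'E'
from h import *
c=cam("wrist","w1"); st()
print("bar proj",proj(c,[b2w([-.1445,y,.101]) for y in (-.044,0,.044)]).round(0).tolist())
print("lid edge proj",proj(c,[b2w([-.1045,y,.107]) for y in (-.132,0,.132)]).round(0).tolist())
print("sleeve proj",proj(c,[b2w([-.152,y,.047]) for y in (-.045,0,.045)]).round(0).tolist())
print("knob",proj(c,[b2w([-.058,0,.137])]).round(0).tolist())
E
```

```text
t 1.3 tcp [0.3536 0.3463 0.1817] grasp_box [-0.1441 -0.0003  0.2007] q [0.62  0.33  1.675 0.    1.136 0.392] F [-0.6 -0.1 -0. ] op 0.0281
X [-0.  0. -1.] Z [ 0.974  0.226 -0.   ]
bar proj [[254.0, 252.0], [254.0, 199.0], [253.0, 140.0]]
lid edge proj [[302.0, 351.0], [308.0, 201.0], [319.0, -3.0]]
sleeve proj [[246.0, 227.0], [245.0, 180.0], [245.0, 130.0]]
knob [[388.0, 216.0]]
```

View pics/w1.png

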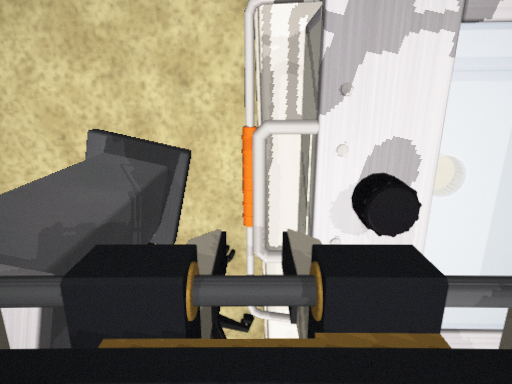

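jog_arm --plan '[0, 0, 0, 5, 0.4, 0.35, -0.4, 0, 0, 0, 8, 0.4, 0.35, -0.4, 0, 0, 0, 10, 0.4, 0.35, -0.4, 0, 0, 0, 10, 0.4, 0.35, -0.4]'

```text
time: 1.7
tool_pos: [0.3543, 0.3501, 0.0793]
tool_rot: [-2.748, 1.565, -2.519]
contact_force: [0.1, 0.3, 0.5]
opening: 0.0277
```

```bash
python3 - <<'E'
from h import *
c=cam("wrist","w2"); st()
s=cam("side"); crop(s,300,190,400,300,5,"s2")
E
```

```text
t 1.75 tcp [0.3554 0.3509 0.0811] grasp_box [-0.1414  0.0038  0.1001] q [0.625 0.469 1.783 0.    0.892 0.397] F [-0.3  0.4  0.5] op 0.0277
X [-0.002 -0.001 -1.   ] Z [ 0.974  0.226 -0.002]
```

View pics/w2.png

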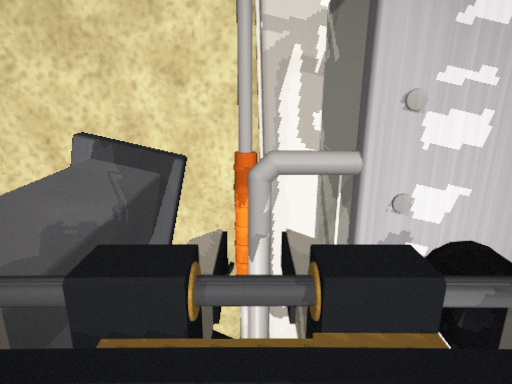

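View pics/s2.png

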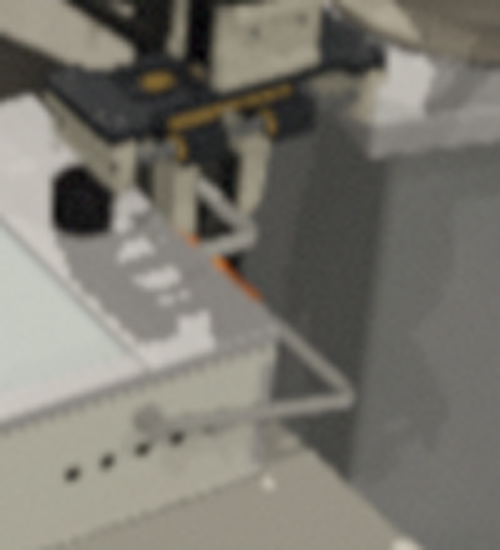

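jog_arm --plan '[0, 0, 0, 0, 0, 0, -0.85, 0, 0, 0, 0, 0, 0, -1, 0, 0, 0, 0, 0, 0, -1, 0, 0, 0, 0, 0, 0, -1, 0, 0, 0, 0, 0, 0, -1]' --newtons 20

```text
time: 2.3
tool_pos: [0.3564, 0.3514, 0.0827]
tool_rot: [0.498, 1.569, 0.725]
contact_force: [-2.1, -0.3, 7.2]
opening: 0.0093
```

```bash
python3 - <<'E'
from h import *
st()
E
```

```text
t 2.3 tcp [0.3564 0.3514 0.0827] grasp_box [-0.1403  0.0041  0.1017] q [0.625 0.466 1.782 0.    0.891 0.398] F [-2.1 -0.3  7.2] op 0.0093
X [ 0.001  0.001 -1.   ] Z [0.974 0.225 0.001]
```

jog_arm --plan '[0, 0, 0, -0.4, 0, 0, -1, 0, 0, 0, -0.8, 0, 0, -1, 0, 0, 0, -0.8, 0, 0, -1]'

```text
time: 2.6
tool_pos: [0.3564, 0.3509, 0.0878]
tool_rot: [-2.361, 1.57, -2.134]
contact_force: [7.5, 4.2, -23.0]
opening: 0.0089
```

```bash
sed -i 's/BO=np.array(\[.494,.379,0\])/BO=np.array([.497,.384,0])/' h.py; python3 - <<'E'
from h import *
st()
E
```

```text
t 2.6 tcp [0.3564 0.3509 0.0878] grasp_box [-0.1444 -0.0006  0.1068] q [ 0.624  0.459  1.776 -0.     0.907  0.398] F [  7.5   4.2 -23. ] op 0.0089
X [-0.    -0.001 -1.   ] Z [ 0.974  0.225 -0.001]
```

jog_arm --plan '[0, 0, 0, 0.5, 0, 0, -1, 0, 0, 0, 0.7, 0, 0, -0.4, 0, 0, 0, 0.7, 0, 0, -0.4, 0, 0, 0, -4, 0, 0, -0.4, 0, 0, 0, -9, 0, 0, 0.2, 0, 0, 0, -13, 0, 3, 1, 0, 0, 0, -13, 0, 4, 1, 0, 0, 0, -13, 0, 4, 1]'

```text
time: 3.4
tool_pos: [0.3962, 0.3602, 0.2204]
tool_rot: [0.336, 1.568, 0.562]
contact_force: [-0.6, 0.1, -1.0]
opening: 0.0547
```

```bash
python3 - <<'E'
from h import *
c=cam("wrist","w3"); st()
g=cv2.cvtColor(c["bgr"],cv2.COLOR_BGR2GRAY)
print("knob top/bottom rim proj at box(-.058,0)",proj(c,[b2w([-.058,0,.137]),b2w([-.058,0,.107])]).round(0).tolist())
E
```

```text
t 3.45 tcp [0.3947 0.3596 0.219 ] grasp_box [-0.1052 -0.0008  0.238 ] q [0.595 0.365 1.511 0.    1.267 0.369] F [-0.6 -0.7  0.1] op 0.0589
X [-0.001 -0.001 -1.   ] Z [ 0.975  0.224 -0.001]
knob top/bottom rim proj at box(-.058,0) [[314.0, 198.0], [308.0, 187.0]]
```

View pics/w3.png

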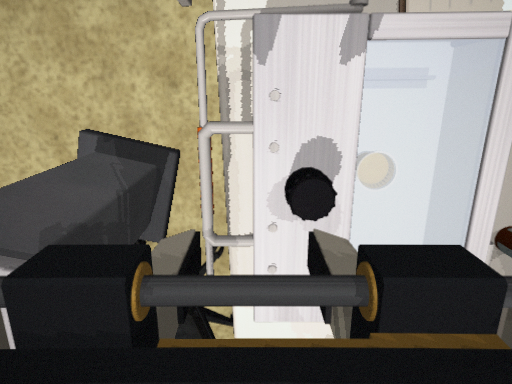

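jog_arm --plan '[0, 0, 0, 1, 0.1, 4.7, 1, 0, 0, 0, 5, 0.1, 4.7, 1, 0, 0, 0, 8, 0.1, 4.7, 1, 0, 0, 0, 10.6, 0.1, 4.7, 0.4, 0, 0, 0, 10.6, 0.1, 4.7, 0, 0, 0, 0, 10.6, 0.1, 4.7, -0.5, 0, 0, 0, 10.6, 0.1, 4.7, -0.5, 0, 0, 0, 10.6, 0.1, 4.7, -0.5]' --newtons 20

```text
time: 4.25
tool_pos: [0.4405, 0.3717, 0.1145]
tool_rot: [0.447, 1.57, 0.673]
contact_force: [-0.0, 1.0, 0.3]
opening: 0.0521
```

```bash
python3 - <<'E'
from h import *
st()
E
```

```text
t 4.25 tcp [0.4405 0.3717 0.1145] grasp_box [-0.0578  0.0007  0.1335] q [0.568 0.542 1.533 0.    1.066 0.341] F [-0.   1.   0.3] op 0.0521
X [ 0.001  0.    -1.   ] Z [0.974 0.225 0.001]
```

Close and then turn about 78°.

jog_arm --plan '[0, 0, 0, 0.1, 0, 0, -0.6, 0, 0, 0, 0.1, 0, 0, -0.6, 0, 0, 0, 0.1, 0, 0, -0.6]' --newtons 25

```text
time: 4.55
tool_pos: [0.4391, 0.3712, 0.113]
tool_rot: [-3.082, 1.568, -2.855]
contact_force: [-6.3, -2.1, 4.6]
opening: 0.0354
```

jog_arm --plan '[8.5, 0, 0, 0, 0, 0, -0.6, 17, 0, 0, 0, 0, 0, -0.6, 25, 0, 0, 0, 0, 0, -0.6, 33, 0, 0, 0, 0, 0, -0.6, 41, 0, 0, 0, 0, 0, -0.6, 49, 0, 0, 0, 0, 0, -0.6, 57, 0, 0, 0, 0, 0, -0.6, 65, 0, 0, 0, 0, 0, -0.6, 73, 0, 0, 0, 0, 0, -0.6, 78, 0, 0, 0, 0, 0, -0.6]'

```text
time: 5.55
tool_pos: [0.4411, 0.3704, 0.113]
tool_rot: [-0.128, 1.569, -1.268]
contact_force: [2.3, -4.5, 1.4]
opening: 0.0352
```

```bash
python3 - <<'E'
from h import *
st(); print(observe()["torque"])
E
```

```text
t 5.55 tcp [0.4411 0.3704 0.113 ] grasp_box [-0.0575 -0.0007  0.132 ] q [ 0.566  0.544  1.534 -0.002  1.064  1.707] F [ 2.3 -4.5  1.4] op 0.0352
X [ 0.001 -0.002 -1.   ] Z [ 0.418 -0.909  0.002]
[-0.97182002 -0.08891902  0.08488094]
```

jog_arm --plan '[0, 0, 0, 0, 0, 0, 0.2, 0, 0, 0, 0, 0, 0, 0.3, 0, 0, 0, -4, 0, 0, 0.3, -8.5, 0, 0, -8, 0, 0, 0.0, -17, 0, 0, -9, 0, 0, -0.4, -40, 0, 0, -9, 0, 0, -0.4, -40, 0, 0, -9, 0, 0, -0.4, -40, 0, 0, -9, 0, 0, -0.4]'

```text
time: 6.35
tool_pos: [0.4405, 0.3719, 0.203]
tool_rot: [1.586, 1.57, 1.157]
contact_force: [-0.2, 0.9, -0.5]
opening: 0.0282
```

```bash
python3 - <<'E'
from h import *
st()
print(rel(b2w([-.1445,0,.16]),ori(90)),rel(b2w([-.1445,0,.101]),ori(90)))
E
```

```text
t 6.35 tcp [0.4405 0.3719 0.203 ] grasp_box [-0.0578  0.0009  0.222 ] q [0.568 0.455 1.416 0.    1.27  0.997] F [-0.2  0.9 -0.5] op 0.0282
X [ 0.     0.001 -1.   ] Z [ 0.909 -0.416 -0.   ]
[-37.59, 0.01, -0.04, 6.2, -5.36, -6.81] [-37.59, 0.01, -0.04, 12.1, -5.37, -6.81]
```

jog_arm --plan '[-37.6, 0, 0, 2, -5.4, -6.8, -0.4, -37.6, 0, 0, 3, -5.4, -6.8, -0.4, -37.6, 0, 0, 3, -5.4, -6.8, -0.4, -37.6, 0, 0, 6, -5.4, -6.8, -0.4, -37.6, 0, 0, 9, -5.4, -6.8, -0.4, -37.6, 0, 0, 12, -5.4, -6.8, -0.4, -37.6, 0, 0, 12, -5.4, -6.8, -0.4, -37.6, 0, 0, 12, -5.4, -6.8, -0.8, -37.6, 0, 0, 12, -5.4, -6.8, -1, -37.6, 0, 0, 12, -5.4, -6.8, -1]' --newtons 20

```text
time: 7.35
tool_pos: [0.3563, 0.3519, 0.0842]
tool_rot: [0.808, 1.569, 1.028]
contact_force: [0.8, 1.8, 5.9]
opening: 0.0093
```

```bash
python3 - <<'E'
from h import *
st()
E
```

```text
t 7.35 tcp [0.3563 0.3519 0.0842] grasp_box [-0.1443  0.0004  0.1032] q [6.26e-01 4.65e-01 1.78e+00 1.00e-03 8.95e-01 4.05e-01] F [0.8 1.8 5.9] op 0.0093
X [ 0.001  0.001 -1.   ] Z [0.976 0.218 0.001]
```

```bash
cat > kin.py <<'E'
import numpy as np
from scipy.spatial.transform import Rotation as R
from scipy.optimize import least_squares
D=[eval(l) for l in open("log.txt")]
def fk(q,p):
    a0,h,L1,a3,L2,Lt,d=p
    M=R.from_euler("z",q[0]); x=np.array([0,0,h])+M.apply([a0,d,0])
    M=M*R.from_euler("y",q[1]); x=x+M.apply([0,0,L1])
    M=M*R.from_euler("y",q[2]); x=x+M.apply([a3,0,L2])   # forearm along z
    M=M*R.from_euler("z",q[3]); M=M*R.from_euler("y",q[4]); M=M*R.from_euler("z",q[5]); x=x+M.apply([0,0,Lt])
    return x,M.as_matrix()
def fit():
    f=lambda p:np.concatenate([fk(q,p)[0]-np.array(x) for q,x,_ in D])
    return least_squares(f,[0,.2,.4,0,.4,.2,.07])
if __name__=="__main__":
    s=fit();print(s.x.round(4),np.abs(s.fun).max())
    for q,x,Rc in D[:3]+D[-3:]:
        print((np.array(Rc).T@fk(q,s.x)[1]).round(2).tolist())
E
python3 kin.py
```

```text
[-0.      0.2229  0.5062  0.0465  0.3796  0.3181  0.0764] 4.717671808762702e-10
[[-0.0, -0.0, 1.0], [0.0, 1.0, 0.0], [-1.0, 0.0, -0.0]]
[[0.0, 0.0, 1.0], [0.0, 1.0, -0.0], [-1.0, 0.0, 0.0]]
[[0.0, 0.0, 1.0], [0.0, 1.0, -0.0], [-1.0, 0.0, 0.0]]
[[0.0, 0.0, 1.0], [0.0, 1.0, -0.0], [-1.0, 0.0, 0.0]]
[[0.0, 0.0, 1.0], [0.0, 1.0, -0.0], [-1.0, 0.0, 0.0]]
[[0.0, -0.0, 1.0], [0.0, 1.0, 0.0], [-1.0, 0.0, 0.0]]
```

```bash
cat >> kin.py <<'E'
P=fit().x
LO=np.array([-2.53,-.77,.04,-1,.28,-3.11]);HI=np.array([2.53,2.02,2.7,4.14,2.66,3.11])
A=np.array([[0,0,1],[0,1,0],[-1,0,0.]])  # Rc^T M = A -> Rc = M A^T
def ik(tcp,Rt,q0):
    def f(q):
        x,M=fk(q,P); E=(M@A.T).T@Rt
        return np.r_[(x-tcp)*5,R.from_matrix(E).as_rotvec()]
    s=least_squares(f,np.clip(q0,LO+1e-3,HI-1e-3),bounds=(LO,HI)); 
    return s.x,np.abs(s.fun).max()
E
cat > arc.py <<'E'
from kin import *
from h import *
q0=D[-1][0]
for end in (0,20,35,50):
    q=np.array(q0);print("end",end)
    for th in np.linspace(0,1.385,8):
        Rt=ori(90-(90-end)*th/1.385); g=b2w([.1025-.247*np.cos(th),0,.101+.247*np.sin(th)])
        q,e=ik(g+.019*Rt[:,0],Rt,q); print(round(th,2),q.round(2),round(e,4))
E
python3 arc.py
```

```text
end 0
0.0 [ 0.63  0.47  1.78 -0.    0.89  0.4 ] 0.0
0.2 [ 0.68  0.33  1.87 -0.14  0.74  0.55] 0.0
0.4 [ 0.73  0.23  1.94 -0.37  0.61  0.77] 0.0
0.59 [ 0.78  0.17  1.98 -0.74  0.5   1.12] 0.0
0.79 [ 0.77  0.15  1.98 -1.    0.45  1.33] 0.0687
0.99 [ 0.7   0.14  1.92 -1.    0.38  1.26] 0.2102
1.19 [ 0.63  0.15  1.86 -1.    0.28  1.18] 0.3542
1.38 [ 0.6   0.21  1.75 -1.    0.28  1.15] 0.5251
end 20
0.0 [ 0.63  0.47  1.78 -0.    0.89  0.4 ] 0.0
0.2 [ 0.67  0.34  1.84 -0.1   0.81  0.5 ] 0.0
0.4 [ 0.7   0.25  1.87 -0.24  0.73  0.63] 0.0
0.59 [ 0.73  0.19  1.88 -0.41  0.65  0.78] 0.0
0.79 [ 0.74  0.16  1.89 -0.65  0.56  0.98] 0.0
0.99 [ 0.74  0.17  1.9  -0.99  0.47  1.29] 0.0
1.19 [ 0.68  0.19  1.83 -1.    0.4   1.24] 0.1066
1.38 [ 0.61  0.23  1.76 -1.    0.31  1.18] 0.2177
end 35
0.0 [ 0.63  0.47  1.78 -0.    0.89  0.4 ] 0.0
0.2 [ 0.66  0.35  1.81 -0.08  0.85  0.48] 0.0
0.4 [ 0.68  0.27  1.82 -0.16  0.82  0.55] 0.0
0.59 [ 0.7   0.21  1.8  -0.26  0.77  0.62] 0.0
0.79 [ 0.7   0.18  1.78 -0.37  0.71  0.7 ] 0.0
0.99 [ 0.7   0.18  1.76 -0.51  0.63  0.8 ] 0.0
1.19 [ 0.68  0.21  1.74 -0.7   0.53  0.95] 0.0
1.38 [ 0.66  0.26  1.73 -1.    0.42  1.22] 0.0001
end 50
0.0 [ 0.63  0.47  1.78 -0.    0.89  0.4 ] 0.0
0.2 [ 0.65  0.37  1.79 -0.05  0.9   0.45] 0.0
0.4 [ 0.66  0.29  1.76 -0.11  0.91  0.49] 0.0
0.59 [ 0.66  0.25  1.72 -0.16  0.91  0.52] 0.0
0.79 [ 0.66  0.22  1.67 -0.21  0.9   0.54] 0.0
0.99 [ 0.65  0.23  1.61 -0.26  0.86  0.55] 0.0
1.19 [ 0.64  0.25  1.56 -0.32  0.8   0.57] 0.0
1.38 [ 0.62  0.29  1.52 -0.39  0.71  0.61] 0.0
```

```bash
cat > lidrows.py <<'E'
from h import *
import sys
def rows(ths,al,p=None,Rc=None):
    if p is None: p,Rc,_=cur()
    for th in ths:
        g=b2w([.1025-.247*np.cos(th),0,.101+.247*np.sin(th)])
        print(round(th,2),np.round(rel(g,ori(al(th)),p,Rc),1).tolist())
E
python3 - <<'E'
from lidrows import *
rows([0.05,.1],lambda t:90-40*t/1.385)
E
```

```text
0.05 [-0.4, -1.4, -0.1, -1.0, -0.0, 0.1]
0.1 [-0.4, -2.8, -0.1, -2.2, -0.0, 0.2]
```

jog_arm --plan '[0, -1.4, 0, -1, 0, 0, -1, 0, -2.8, 0, -2.2, 0, 0.1, -1, 0, -2.8, 0, -2.2, 0, 0.1, -1]'

```text
time: 7.65
tool_pos: [0.3581, 0.3522, 0.1072]
tool_rot: [0.024, 1.516, 0.245]
contact_force: [2.8, 2.9, -1.7]
opening: 0.009
```

```bash
python3 - <<'E'
from lidrows import *
st()
rows(np.arange(.2,1.2,.11),lambda t:90-40*t/1.385)
E
```

```text
t 7.65 tcp [0.3581 0.3522 0.1072] grasp_box [-0.1435  0.0003  0.1262] q [ 0.638  0.412  1.791 -0.027  0.888  0.434] F [ 2.8  2.9 -1.7] op 0.009
X [ 0.053  0.013 -0.999] Z [0.974 0.218 0.054]
0.2 [-0.4, -2.6, -0.0, -2.4, -0.0, 0.6]
0.31 [-0.4, -5.8, -0.0, -5.0, -0.0, 1.5]
0.42 [-0.4, -9.0, -0.0, -7.4, -0.0, 2.8]
0.53 [-0.4, -12.2, -0.0, -9.8, 0.0, 4.2]
0.64 [-0.4, -15.4, -0.0, -12.0, 0.0, 6.0]
0.75 [-0.4, -18.5, 0.0, -14.0, 0.0, 7.9]
0.86 [-0.4, -21.7, 0.0, -15.8, 0.0, 10.1]
0.97 [-0.4, -24.9, 0.0, -17.4, 0.1, 12.4]
1.08 [-0.4, -28.1, 0.0, -18.8, 0.1, 14.9]
1.19 [-0.4, -31.2, 0.0, -19.8, 0.1, 17.5]
```

Free now (about 2 N). Continue the arc.

jog_arm --plan '[0, -2.6, 0, -2.4, 0, 0.6, -1, 0, -5.8, 0, -5.0, 0, 1.5, -1, 0, -9, 0, -7.4, 0, 2.8, -1, 0, -12.2, 0, -9.8, 0, 4.2, -1, 0, -15.4, 0, -12, 0, 6, -1, 0, -18.5, 0, -14, 0, 7.9, -1, 0, -21.7, 0, -15.8, 0, 10.1, -1, 0, -24.9, 0, -17.4, 0.1, 12.4, -1, 0, -28.1, 0, -18.8, 0.1, 14.9, -1, 0, -31.2, 0, -19.8, 0.1, 17.5, -1]'

```text
time: 8.65
tool_pos: [0.5184, 0.3886, 0.3147]
tool_rot: [0.002, 0.972, 0.221]
contact_force: [-3.1, -0.1, 2.1]
opening: 0.0094
```

```bash
python3 - <<'E'
from lidrows import *
st()
p,Rc,_=cur(); g=w2b(p-.019*Rc[:,0]); print("theta",np.arctan2(g[2]-.101,.1025-g[0]),np.hypot(g[2]-.101,.1025-g[0]))
rows([1.28,1.34,1.385,1.39],lambda t:90-40*t/1.385)
E
```

```text
t 8.65 tcp [0.5184 0.3886 0.3147] grasp_box [ 1.120e-02 -2.000e-04  3.304e-01] q [ 0.637  0.252  1.56  -0.324  0.798  0.581] F [-3.1 -0.1  2.1] op 0.0094
X [ 0.55   0.124 -0.826] Z [0.806 0.18  0.564]
theta 1.1919681374184115 0.24689768950312316
1.28 [-0.4, -2.6, 0.2, 0.6, 0.0, 2.2]
1.34 [-0.4, -4.4, 0.2, 1.0, 0.1, 3.6]
1.39 [-0.4, -5.7, 0.2, 1.5, 0.1, 4.7]
1.39 [-0.4, -5.8, 0.2, 1.5, 0.1, 4.8]
```

jog_arm --plan '[0, -2.6, 0, 0.6, 0, 2.2, -1, 0, -4.4, 0, 1.0, 0.1, 3.6, -1, 0, -5.7, 0, 1.5, 0.1, 4.7, -1, 0, -5.7, 0, 1.5, 0.1, 4.7, -1, 0, -5.7, 0, 1.5, 0.1, 4.7, -1]'

```text
time: 9.15
tool_pos: [0.5649, 0.3994, 0.3278]
tool_rot: [0.0, 0.873, 0.22]
contact_force: [-0.8, -2.7, 6.8]
opening: 0.0093
```

```bash
python3 - <<'E'
from lidrows import *
st()
p,Rc,_=cur(); g=w2b(p-.019*Rc[:,0]); print("theta",np.arctan2(g[2]-.101,.1025-g[0]),np.hypot(g[2]-.101,.1025-g[0]))
E
```

```text
t 9.15 tcp [0.5649 0.3994 0.3278] grasp_box [ 5.740e-02 -1.000e-04  3.424e-01] q [ 0.62   0.293  1.519 -0.394  0.711  0.619] F [-0.8 -2.7  6.8] op 0.0093
X [ 0.627  0.14  -0.766] Z [0.748 0.167 0.642]
theta 1.3862313675984996 0.2455429297380015
```

jog_arm --plan '[0, 0, 0, 0, 0, 0, -0.7, 0, 0, 0, 0, 0, 0, -0.4, 0, 0, 0, 0, 0, 0, -0.3, 0, 0, 0, -1.5, 0, 0, -0.3, 0, 0, 0, -5, 0, 0, -0.3, 0, 0, 0, -9, 0, 0, -0.3]'

```text
time: 9.75
tool_pos: [0.5068, 0.3867, 0.3939]
tool_rot: [-0.002, 0.881, 0.218]
contact_force: [1.5, 0.7, 1.3]
opening: 0.032
```

```bash
cat > bailrows.py <<'E'
from kin import *
from h import *
def bg(f): f=f-.2094; return b2w([-.020-.135*np.cos(f),0,.075+.135*np.sin(f)])
E
python3 - <<'E'
from bailrows import *
st()
t=cam("top","t4"); s=cam("side","s4"); crop(s,220,130,420,330,3,"s4c")
for a0,a1 in ((60,35),(60,45),(75,45)):
    q=[.65,.45,1.8,-.2,.8,.5]
    for f in (0,.3,.6,.9,1.2,1.5,1.8,1.95):
        Rt=ori(a0+(a1-a0)*f/1.95); q,e=ik(bg(f)+.019*Rt[:,0],Rt,q); print(f,q.round(2),round(e,4))
E
```

```text
t 9.75 tcp [0.5068 0.3867 0.3939] grasp_box [-0.0019  0.0006  0.4086] q [ 0.671  0.163  1.506 -0.373  0.87   0.605] F [1.5 0.7 1.3] op 0.032
X [ 0.622  0.138 -0.771] Z [0.752 0.168 0.637]
0 [ 0.77  0.48  2.12 -1.    0.28  1.48] 0.0768
0.3 [ 0.8   0.39  2.14 -1.    0.32  1.49] 0.082
0.6 [ 0.8   0.32  2.12 -1.    0.36  1.47] 0.0824
0.9 [ 0.79  0.27  2.09 -1.    0.39  1.44] 0.0863
1.2 [ 0.76  0.26  2.04 -1.    0.39  1.39] 0.0988
1.5 [ 0.72  0.27  1.98 -1.    0.37  1.35] 0.1226
1.8 [ 0.68  0.31  1.92 -1.    0.34  1.3 ] 0.1584
1.95 [ 0.66  0.34  1.89 -1.    0.32  1.28] 0.1809
0 [ 0.77  0.48  2.12 -1.    0.28  1.48] 0.0768
0.3 [ 0.79  0.39  2.14 -1.    0.32  1.49] 0.0586
0.6 [ 0.8   0.32  2.13 -1.    0.36  1.47] 0.0351
0.9 [ 0.79  0.28  2.1  -1.    0.38  1.44] 0.0148
1.2 [ 0.77  0.27  2.04 -1.    0.4   1.4 ] 0.0034
1.5 [ 0.73  0.28  1.98 -1.    0.39  1.36] 0.0036
1.8 [ 0.69  0.33  1.92 -1.    0.37  1.32] 0.0164
1.95 [ 0.67  0.35  1.88 -1.    0.36  1.3 ] 0.0275
0 [ 0.7   0.49  2.02 -0.3   0.41  0.74] 0.0
0.3 [ 0.73  0.4   2.05 -0.41  0.43  0.85] 0.0
0.6 [ 0.75  0.32  2.04 -0.49  0.45  0.93] 0.0
0.9 [ 0.75  0.28  2.02 -0.57  0.47  0.98] 0.0
1.2 [ 0.74  0.27  1.98 -0.66  0.46  1.04] 0.0
1.5 [ 0.72  0.28  1.94 -0.79  0.42  1.14] 0.0
1.8 [ 0.69  0.33  1.91 -0.99  0.37  1.31] 0.0
1.95 [ 0.67  0.35  1.88 -1.    0.36  1.3 ] 0.0275
```

View pics/s4c.png

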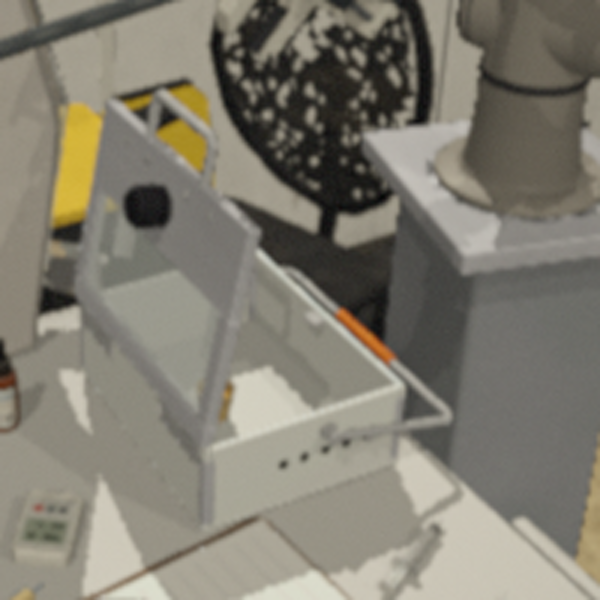

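View pics/t4.png

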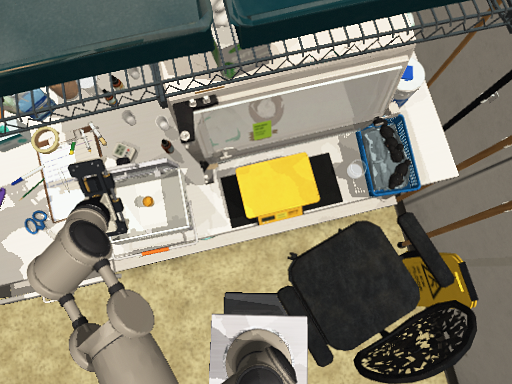

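```bash
python3 - <<'E'
from bailrows import *
Rt=ori(75); print(rel(bg(0)-.08*Rt[:,0],Rt))
E
```

```text
[-0.4, 25.22, -0.08, 11.07, -0.41, -32.67]
```

jog_arm --plan '[0, 8, 0, 1, 0, -5, -0.26, 0, 16, 0, 3, -0.1, -10, -0.26, 0, 25.2, 0, 5, -0.2, -15, -0.26, 0, 25.2, 0, 7, -0.3, -20, -0.26, 0, 25.2, 0, 9, -0.4, -25, -0.26, 0, 25.2, 0, 10, -0.4, -29, -0.26, 0, 25.2, 0, 11.1, -0.4, -32.7, -0.26, 0, 25.2, 0, 11.1, -0.4, -32.7, -0.26, 0, 25.2, 0, 11.1, -0.4, -32.7, -0.26]'

```text
time: 10.75
tool_pos: [0.3323, 0.3442, 0.0998]
tool_rot: [-0.002, 1.318, 0.219]
contact_force: [0.4, 0.7, 0.3]
opening: 0.0337
```

```bash
python3 - <<'E'
from bailrows import *
c=cam("wrist","w5");st()
Rt=ori(75); print(rel(bg(0),Rt))
print(proj(c,[b2w([-.152,y,.047]) for y in (-.045,0,.045)]).round(0).tolist())
E
```

```text
t 10.8 tcp [0.3336 0.3451 0.1009] grasp_box [-0.1728 -0.0012  0.1193] q [ 0.723  0.327  1.997 -0.214  0.603  0.667] F [0.1 0.2 1.2] op 0.0341
X [ 0.246  0.056 -0.968] Z [0.944 0.211 0.253]
[-0.39, -0.37, 0.03, 7.53, 0.12, 0.19]
[[259.0, 268.0], [259.0, 209.0], [259.0, 142.0]]
```

View pics/w5.png

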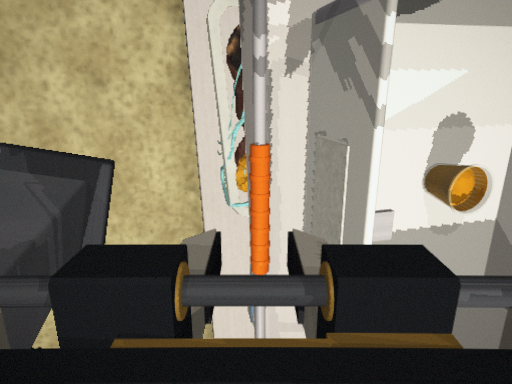

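jog_arm --plan '[0, 0, 0, 4, 0.1, 0.2, -0.26, 0, 0, 0, 7.5, 0.1, 0.2, -0.26, 0, 0, 0, 7.5, 0.1, 0.2, -0.26, 0, 0, 0, 7.5, 0.1, 0.2, -0.9, 0, 0, 0, 7.5, 0.1, 0.2, -0.9, 0, 0, 0, 7.5, 0.1, 0.2, -0.9, 0, 0, 0, 7.5, 0.1, 0.2, -0.9]' --newtons 15

```text
time: 11.5
tool_pos: [0.3535, 0.3504, 0.0296]
tool_rot: [0.007, 1.314, 0.227]
contact_force: [0.2, -1.2, 5.8]
opening: 0.0119
```

```bash
python3 - <<'E'
from bailrows import *
st()
p,Rc,_=cur()
for f in np.r_[.2:1.7:.165]:
    print(f.round(2),np.round(rel(bg(f),ori(75-24*f/1.92),p,Rc),1).tolist())
E
```

```text
t 11.5 tcp [0.3535 0.3504 0.0296] grasp_box [-0.1522 -0.0004  0.048 ] q [ 0.702  0.486  2.02  -0.288  0.421  0.732] F [ 0.2 -1.2  5.8] op 0.0119
X [ 0.248  0.057 -0.967] Z [0.944 0.211 0.254]
0.2 [-0.4, -2.8, 0.0, -2.6, 0.0, 0.5]
0.36 [-0.4, -4.8, 0.0, -4.7, 0.0, 1.3]
0.53 [-0.4, -6.9, 0.0, -6.6, 0.1, 2.4]
0.7 [-0.4, -9.0, 0.0, -8.4, 0.1, 3.8]
0.86 [-0.4, -11.0, 0.0, -9.9, 0.1, 5.5]
1.02 [-0.4, -13.1, 0.0, -11.2, 0.1, 7.4]
1.19 [-0.4, -15.2, 0.0, -12.1, 0.1, 9.6]
1.35 [-0.4, -17.2, 0.1, -12.6, 0.1, 11.8]
1.52 [-0.4, -19.3, 0.1, -12.9, 0.1, 14.0]
1.68 [-0.4, -21.4, 0.1, -12.7, 0.2, 16.3]
```

jog_arm --plan '[0, -2.8, 0, -2.6, 0, 0.5, -0.9, 0, -4.8, 0, -4.7, 0, 1.3, -0.9, 0, -6.9, 0, -6.6, 0.1, 2.4, -0.9, 0, -9, 0, -8.4, 0.1, 3.8, -0.9, 0, -11, 0, -9.9, 0.1, 5.5, -0.9, 0, -13.1, 0, -11.2, 0.1, 7.4, -0.9, 0, -15.2, 0, -12.1, 0.1, 9.6, -0.9, 0, -17.2, 0, -12.6, 0.1, 11.8, -0.9, 0, -19.3, 0, -12.9, 0.1, 14, -0.9, 0, -21.4, 0, -12.7, 0.1, 16.3, -0.9]'

```text
time: 12.5
tool_pos: [0.4757, 0.3782, 0.1936]
tool_rot: [0.001, 0.941, 0.221]
contact_force: [-1.2, 0.1, -0.3]
opening: 0.0126
```

```bash
python3 - <<'E'
from bailrows import *
st()
p,Rc,_=cur();g=w2b(p-.019*Rc[:,0]); print("phi",.2094+np.arctan2(g[2]-.075,-.02-g[0]),np.hypot(g[2]-.075,-.02-g[0]))
for f in (1.78,1.88,1.94):
    print(f,np.round(rel(bg(f),ori(75-24*f/1.92),p,Rc),1).tolist())
s=cam("side"); crop(s,220,100,420,300,3,"s6")
E
```

```text
t 12.5 tcp [0.4757 0.3782 0.1936] grasp_box [-0.0332 -0.0008  0.2089] q [ 0.684  0.31   1.867 -0.626  0.466  0.958] F [-1.2  0.1 -0.3] op 0.0126
X [ 0.575  0.129 -0.808] Z [0.789 0.176 0.589]
phi 1.681740434733969 0.1345663738644389
1.78 [-0.4, -1.2, 0.2, 0.7, 0.1, 1.2]
1.88 [-0.4, -2.4, 0.2, 1.5, 0.1, 2.3]
1.94 [-0.4, -3.2, 0.2, 2.1, 0.1, 2.9]
```

View pics/s6.png

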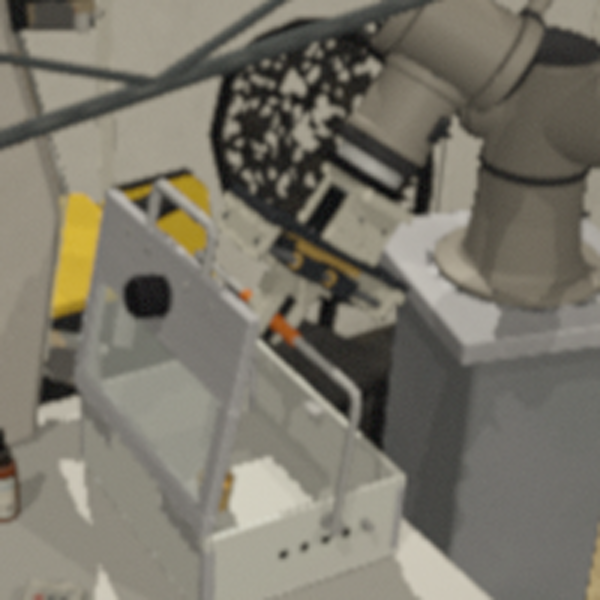

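jog_arm --plan '[0, -1.2, 0, 0.7, 0.1, 1.2, -0.9, 0, -2.4, 0, 1.5, 0.1, 2.3, -0.9, 0, -3, 0, 1.8, 0.1, 2.6, -0.9, 0, -3, 0, 1.8, 0.1, 2.6, -0.9]'

```text
time: 12.95
tool_pos: [0.5061, 0.3854, 0.1928]
tool_rot: [-0.001, 0.891, 0.219]
contact_force: [0.5, -4.4, 4.6]
opening: 0.0124
```

```bash
python3 - <<'E'
from bailrows import *
st()
p,Rc,_=cur();g=w2b(p-.019*Rc[:,0]); print("phi",.2094+np.arctan2(g[2]-.075,-.02-g[0]),np.hypot(g[2]-.075,-.02-g[0]))
E
```

```text
t 12.95 tcp [0.5061 0.3854 0.1928] grasp_box [-0.0028 -0.0006  0.2076] q [ 0.667  0.35   1.84  -0.73   0.421  1.042] F [ 0.5 -4.4  4.6] op 0.0124
X [ 0.614  0.136 -0.778] Z [0.759 0.169 0.629]
phi 1.9092888101695564 0.1337065454734971
```

jog_arm --plan '[0, 0, 0, 0, 0, 0, -0.6, 0, 0, 0, 0, 0, 0, -0.3, 0, 0, 0, 0, 0, 0, -0.3, 0, 0, 0, -1.5, 0, 0, -0.3, 0, 0, 0, -3, 0, 0, -0.3, 0, 0, 0, -5, 0, 0, -0.3, 0, 0, 0, -8, 0, 0, -0.3, 0, 0, 0, -8, 0, 0, -0.3]'

```text
time: 13.75
tool_pos: [0.4557, 0.3758, 0.259]
tool_rot: [0.006, 0.886, 0.226]
contact_force: [-0.3, 0.1, 1.0]
opening: 0.0321
```

```bash
python3 - <<'E'
from bailrows import *
st()
s=cam("side"); crop(s,220,100,420,300,3,"s7");c=cam("wrist","w7")
E
```

```text
t 13.75 tcp [0.4557 0.3758 0.259 ] grasp_box [-0.0541  0.0013  0.2737] q [ 0.723  0.192  1.851 -0.604  0.559  0.933] F [-0.3  0.1  1. ] op 0.0321
X [ 0.616  0.142 -0.775] Z [0.756 0.168 0.632]
```

View pics/s7.png

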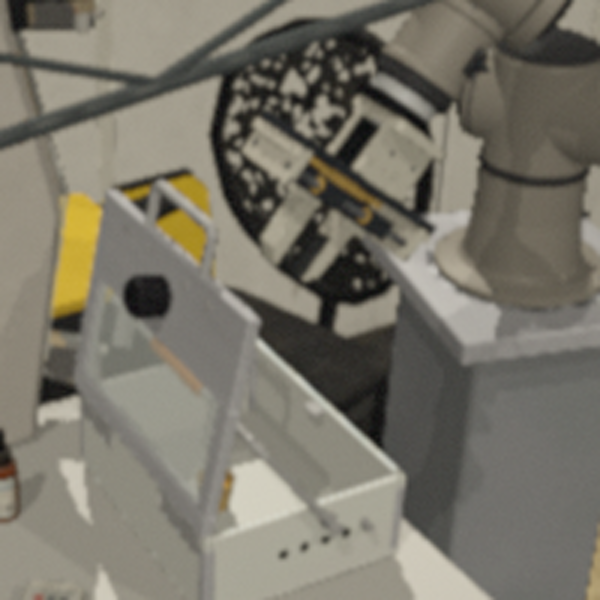

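View pics/w7.png

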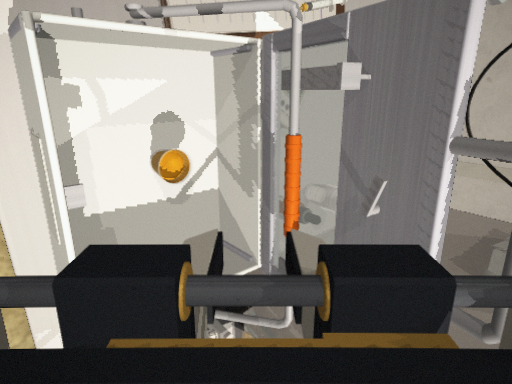

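```bash
python3 - <<'E'
from lidrows import *
th=1.386;g=b2w([.1025-.247*np.cos(th),0,.101+.247*np.sin(th)]); Rt=ori(50)
print(rel(g-.07*Rt[:,0],Rt),rel(g,Rt))
E
```

```text
[-0.33, -0.98, 0.17, -5.72, -0.0, 13.11] [-0.33, -0.98, 0.17, 1.28, 0.02, 13.23]
```

jog_arm --plan '[0, 0, 0, -4, 0, 3, -0.35, 0, -1, 0, -5.7, 0, 7, -0.35, 0, -1, 0, -5.7, 0, 11, -0.35, 0, -1, 0, -5.7, 0, 13.1, -0.35, 0, -1, 0, -5.7, 0, 13.1, -0.35]'

```text
time: 14.35
tool_pos: [0.5237, 0.3895, 0.3822]
tool_rot: [0.002, 0.872, 0.219]
contact_force: [-0.2, -0.4, -0.7]
opening: 0.0301
```

```bash
python3 - <<'E'
from lidrows import *
st(); c=cam("wrist","w8")
th=1.386;g=b2w([.1025-.247*np.cos(th),0,.101+.247*np.sin(th)]); Rt=ori(50)
print(rel(g,Rt)); print(proj(c,[g-.044*By,g,g+.044*By]).round(0).tolist())
E
```

```text
t 14.35 tcp [0.5237 0.3895 0.3822] grasp_box [ 0.015  -0.0006  0.3968] q [ 0.655  0.191  1.506 -0.377  0.829  0.605] F [-0.2 -0.4 -0.7] op 0.0301
X [ 0.628  0.14  -0.766] Z [0.748 0.165 0.643]
[-0.37, -0.16, 0.33, 6.7, 0.12, 0.1]
[[251.0, 273.0], [250.0, 213.0], [249.0, 147.0]]
```

View pics/w8.png

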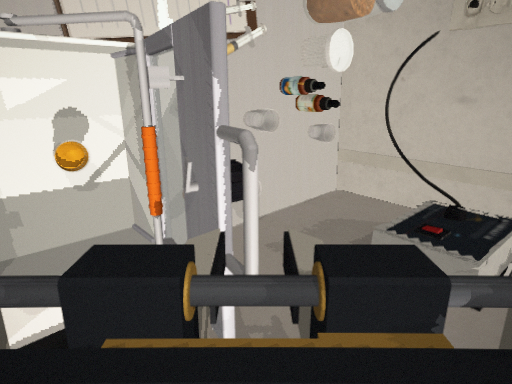

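jog_arm --plan '[0, 0, 0, 3, 0.1, 0.1, -0.35, 0, 0, 0, 6, 0.1, 0.1, -0.35, 0, 0, 0, 6.7, 0.1, 0.1, -0.35, 0, 0, 0, 6.7, 0.1, 0.1, -0.8, 0, 0, 0, 6.7, 0.1, 0.1, -1, 0, 0, 0, 6.7, 0.1, 0.1, -1]' --newtons 20

```text
time: 15.0
tool_pos: [0.5634, 0.4001, 0.3317]
tool_rot: [0.001, 0.873, 0.221]
contact_force: [0.3, 0.3, -1.4]
opening: 0.0103
```

```bash
python3 - <<'E'
from lidrows import *
st()
p,Rc,_=cur(); g=w2b(p-.019*Rc[:,0]); print("theta",np.arctan2(g[2]-.101,.1025-g[0]),np.hypot(g[2]-.101,.1025-g[0]))
rows(np.r_[1.34:1.02:-.04],lambda t:90-40*t/1.385)
E
```

```text
t 15.0 tcp [0.5634 0.4001 0.3317] grasp_box [0.0561 0.0008 0.3463] q [ 0.623  0.289  1.515 -0.391  0.719  0.616] F [ 0.3  0.3 -1.4] op 0.0103
X [ 0.627  0.141 -0.766] Z [0.748 0.167 0.643]
theta 1.3836348160942549 0.2496165375401153
1.34 [-0.3, 1.3, 0.2, -0.3, -0.1, -1.1]
1.3 [-0.3, 2.4, 0.2, -0.7, -0.1, -2.0]
1.26 [-0.3, 3.6, 0.2, -1.1, -0.1, -3.0]
1.22 [-0.3, 4.8, 0.2, -1.5, -0.1, -4.0]
1.18 [-0.3, 5.9, 0.2, -1.8, -0.1, -4.9]
1.14 [-0.3, 7.1, 0.2, -2.1, -0.1, -5.9]
1.1 [-0.3, 8.2, 0.2, -2.3, -0.1, -6.9]
1.06 [-0.3, 9.4, 0.2, -2.5, -0.1, -7.9]
1.02 [-0.3, 10.5, 0.2, -2.7, -0.1, -8.9]
```

jog_arm --plan '[0, 1.3, 0, -0.4, 0, -1.1, -1, 0, 2.4, 0, -0.8, 0, -2, -1, 0, 3.6, 0, -1.2, 0, -3, -1, 0, 4.8, 0, -1.5, 0, -4, -1, 0, 5.9, 0, -1.8, 0, -4.9, -1, 0, 7.1, 0, -2.1, 0, -5.9, -1, 0, 8.2, 0, -2.3, 0, -6.9, -1, 0, 9.4, 0, -2.5, 0, -7.9, -1, 0, 9.4, 0, -2.5, 0, -7.9, -1]'

```text
time: 15.9
tool_pos: [0.4877, 0.3827, 0.3003]
tool_rot: [0.001, 1.038, 0.221]
contact_force: [-4.4, -3.3, 7.6]
opening: 0.0091
```

```bash
python3 - <<'E'
from lidrows import *
st()
p,Rc,_=cur(); g=w2b(p-.019*Rc[:,0]); print("theta",np.arctan2(g[2]-.101,.1025-g[0]),np.hypot(g[2]-.101,.1025-g[0]))
rows([1.03,1.0,.98],lambda t:90-40*t/1.385)
s=cam("side"); crop(s,220,100,420,300,3,"s9")
E
```

```text
t 15.9 tcp [0.4877 0.3827 0.3003] grasp_box [-0.019   0.0009  0.3167] q [ 0.651  0.234  1.592 -0.287  0.844  0.571] F [-4.4 -3.3  7.6] op 0.0091
X [ 0.495  0.111 -0.862] Z [0.841 0.188 0.508]
theta 1.0578422307253539 0.2475359257633339
1.03 [-0.4, 0.8, 0.2, 0.0, -0.1, -0.7]
1.0 [-0.4, 1.6, 0.2, 0.1, -0.1, -1.5]
0.98 [-0.4, 2.2, 0.2, 0.1, -0.1, -2.0]
```

View pics/s9.png

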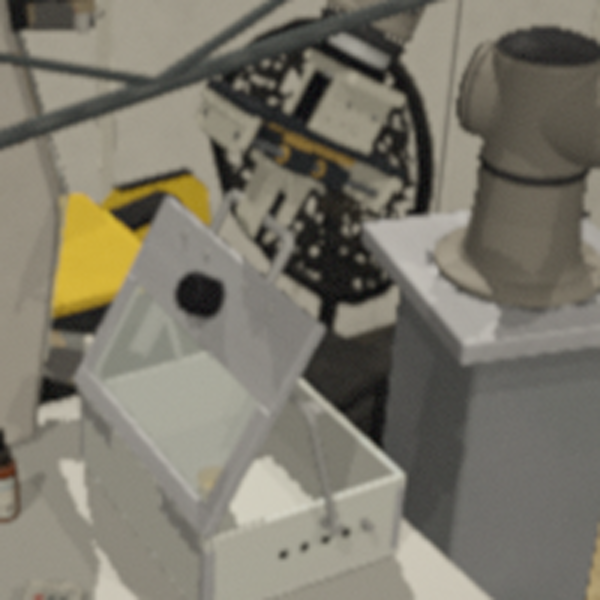

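jog_arm --plan '[0, 0.8, 0, 0, 0, -0.7, -1, 0, 1.2, 0, 0, 0, -1.1, -1, 0, 1.5, 0, 0.1, 0, -1.4, -1, 0, 1.5, 0, 0.1, 0, -1.4, -1]'

```text
time: 16.35
tool_pos: [0.4779, 0.3805, 0.2939]
tool_rot: [0.002, 1.06, 0.222]
contact_force: [-2.8, -5.0, 11.0]
opening: 0.0093
```

```bash
python3 - <<'E'
from lidrows import *
st()
p,Rc,_=cur(); g=w2b(p-.019*Rc[:,0]); print("theta",np.arctan2(g[2]-.101,.1025-g[0]),np.hypot(g[2]-.101,.1025-g[0]))
rows([1.0,.98],lambda t:90-40*t/1.385)
E
```

```text
t 16.35 tcp [0.4779 0.3805 0.2939] grasp_box [-0.0287  0.0009  0.3105] q [ 0.654  0.23   1.606 -0.275  0.854  0.568] F [-2.8 -5.  11. ] op 0.0093
X [ 0.477  0.107 -0.872] Z [0.851 0.19  0.489]
theta 1.0114876329076896 0.24717779251005303
1.0 [-0.4, 0.4, 0.2, 0.0, -0.1, -0.3]
0.98 [-0.4, 1.0, 0.2, 0.1, -0.1, -0.8]
```

jog_arm --plan '[0, 0, 0, 0, 0, 0, -0.9, 0, 0, 0, 0, 0, 0, -0.6, 0, 0, 0, 0, 0, 0, -0.3, 0, 0, 0, 0, 0, 0, -0.3, 0, 0, 0, -2, 0, 0, -0.3, 0, 0, 0, -6, 0, 0, -0.3, 0, 0, 0, -10, 0, 0, -0.3, 0, 0, 0, -10, 0, 0, -0.3]'

```text
time: 17.15
tool_pos: [0.43, 0.3711, 0.3843]
tool_rot: [0.01, 1.056, 0.229]
contact_force: [0.5, 0.1, 0.7]
opening: 0.0322
```

```bash
python3 - <<'E'
from bailrows import *
st()
s=cam("side"); crop(s,220,100,420,300,3,"s10");c=cam("wrist","w10"); t=cam("top","t10")
th=1.01;print(proj(s,[b2w([.1025-.247*np.cos(th),y,.101+.247*np.sin(th)]) for y in (-.044,.044)]))
print(proj(s,[bg(1.97)-.045*By,bg(1.97)+.045*By]))
E
```

```text
t 17.15 tcp [0.43   0.3711 0.3843] grasp_box [-0.0775  0.0024  0.4008] q [ 0.703  0.103  1.518 -0.259  1.07   0.556] F [0.5 0.1 0.7] op 0.0322
X [ 0.479  0.112 -0.871] Z [0.85  0.189 0.492]
[[301.82658882 166.02826252]
 [319.32644933 179.68848028]]
[[289.72917554 201.43319857]
 [306.4050508  217.05452416]]
```

View pics/s10.png

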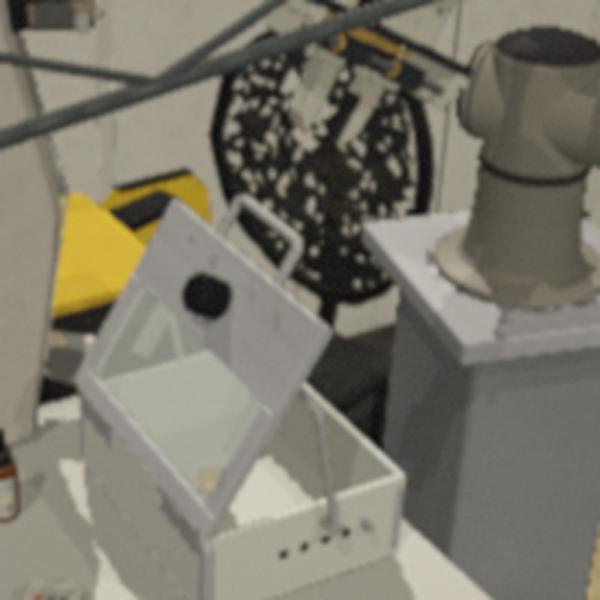

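View pics/w10.png

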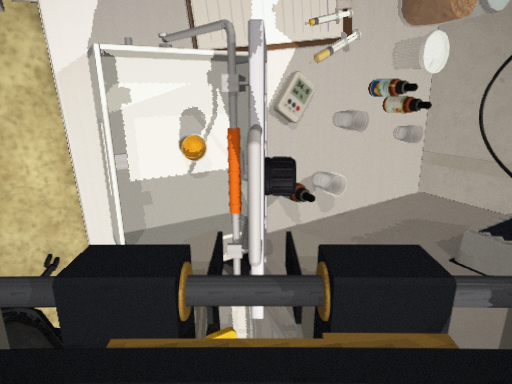

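View pics/t10.png

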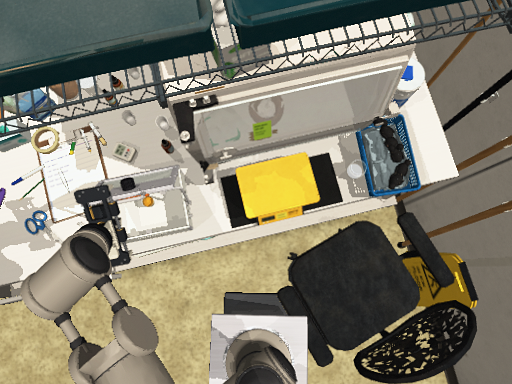

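```bash
python3 - <<'E'
from h import *
for n,nm in (("wrist","x"),("top","x")):
    c=cam(n); hsv=cv2.cvtColor(c["bgr"],cv2.COLOR_BGR2HSV)
    m=((hsv[:,:,0]>8)&(hsv[:,:,0]<25)&(hsv[:,:,1]>150)&(hsv[:,:,2]>60)).astype(np.uint8)
    k,l,s,ce=cv2.connectedComponentsWithStats(m)
    for i in range(1,k):
        if s[i,4]>15 and (n!="wrist" or s[i,1]<220): 
            print(n,s[i].tolist(),ce[i].round(1))
            for z in (.03,.04): P=onz(c,ce[i],z);print("   ",P.round(4),w2b(P).round(4))
E
cat > cupik.py <<'E'
from kin import *
from h import *
def oric(al,yaw,s):
    a=np.radians(al);y=np.radians(yaw);f=np.array([np.cos(y),np.sin(y),0]);L=np.array([-np.sin(y),np.cos(y),0])
    X=np.cos(a)*f-np.sin(a)*Bz;Z=s*L;return np.stack([X,np.cross(Z,X),Z],1)
if __name__=="__main__":
    for s in (1,-1):
        for yaw in (13,25,35):
            for al in (45,55):
                Rt=oric(al,yaw,s); q=[.66,.3,1.7,-.2,.8,.55-s*1.57*0]
                o=[]
                best=None
                for j6 in (-1,.5,2.1):
                  for g in (b2w([.022,0,.04]),):
                    qq,e=ik(g+.019*Rt[:,0],Rt,[.6,.5,1.6,-.3,.7,j6])
                    if best is None or e<best[1]: best=(qq,e)
                q2,e2=ik(b2w([-.06,0,.14])+.019*Rt[:,0],Rt,best[0])
                print(s,yaw,al,best[0].round(2),round(best[1],4),q2.round(2),round(e2,4))
E
python3 cupik.py
```

```text
wrist [312, 17, 5, 7, 23] [314.1  19.7]
    [0.6867 0.6189 0.03  ] [0.2377 0.1862 0.03  ]
    [0.6796 0.615  0.04  ] [0.2299 0.184  0.04  ]
wrist [393, 78, 9, 17, 61] [396.1  85.6]
    [0.9181 0.5669 0.03  ] [0.4514 0.0835 0.03  ]
    [0.9061 0.5641 0.04  ] [0.4392 0.0834 0.04  ]
wrist [378, 83, 6, 11, 34] [380.1  88.4]
    [0.8755 0.5521 0.03  ] [0.4066 0.0787 0.03  ]
    [0.8644 0.5496 0.04  ] [0.3953 0.0787 0.04  ]
wrist [406, 96, 10, 16, 55] [409.5 104.7]
    [0.9732 0.5403 0.03  ] [0.4992 0.0452 0.03  ]
    [0.9602 0.538  0.04  ] [0.486  0.0459 0.04  ]
wrist [230, 127, 14, 86, 987] [237.  169.3]
    [0.5973 0.3601 0.03  ] [ 0.0924 -0.0459  0.03  ]
    [0.592  0.3615 0.04  ] [ 0.0875 -0.0433  0.04  ]
wrist [185, 135, 23, 24, 444] [196.  146.4]
    [0.5214 0.3871 0.03  ] [ 0.0245 -0.0025  0.03  ]
    [0.5176 0.388  0.04  ] [ 0.021  -0.0008  0.04  ]
top [497, 0, 5, 5, 17] [499.    1.5]
    [ 1.3542 -0.9276  0.03  ] [ 0.5402 -1.4708  0.03  ]
    [ 1.3459 -0.9201  0.04  ] [ 0.5338 -1.4616  0.04  ]
top [483, 15, 7, 6, 20] [486.   17.2]
    [ 1.2784 -0.8634  0.03  ] [ 0.4807 -1.3912  0
[... 2129 characters left out ...]
.0 [0.54 0.39 2.21 2.92 0.28 1.73] 0.0318
1 35 55 [0.46 0.67 2.02 2.67 0.28 1.91] 0.1057 [0.4  0.36 2.11 1.44 0.28 3.11] 0.1521
-1 13 45 [ 0.63  0.65  1.81 -1.    0.28  2.9 ] 0.2085 [ 0.71  0.38  1.99 -1.    0.32  2.94] 0.1413
-1 13 55 [ 0.63  0.66  1.82 -1.    0.28  2.91] 0.0509 [ 0.71  0.39  1.99 -0.92  0.34  2.87] 0.0
-1 25 45 [ 0.57  0.68  2.03  3.41  0.36 -1.73] 0.0 [ 0.66  0.4   2.17  3.78  0.28 -2.04] 0.0239
-1 25 55 [ 0.61  0.65  1.79 -0.68  0.28  2.39] 0.1044 [ 0.65  0.37  1.98 -0.55  0.28  2.28] 0.0431
-1 35 45 [ 0.48  0.68  2.04  2.89  0.37 -1.43] 0.0 [ 0.54  0.39  2.21  2.92  0.28 -1.41] 0.0318
-1 35 55 [0.45 0.63 1.8  0.55 0.28 0.89] 0.1284 [0.54 0.35 1.98 0.17 0.28 1.35] 0.0747
```

```bash
python3 - <<'E'
from cupik import *
for s in (1,):
  for al in (57,60,63,66):
    for yaw in (0,7,13,20):
        Rt=oric(al,yaw,s); best=None
        for j6 in (-1,-.3,.5):
            qq,e=ik(b2w([.021,0,.04])+.019*Rt[:,0],Rt,[.6,.6,1.7,-.5,.5,j6])
            if best is None or e<best[1]: best=(qq,e)
        r=[]
        q=best[0]
        for d in (.05,.13,.2):
            q,e2=ik(b2w([.021,0,.04])+(.019-d)*Rt[:,0],Rt,q); r.append(round(e2,3))
        # pan
        y2=yaw-30
        R2=oric(al,y2,s); q3,e3=ik(np.array([.577,-.049,.11])+.019*R2[:,0],R2,[-.2,.6,1.7,-.5,.5,best[0][5]])
        print(al,yaw,best[0].round(2),round(best[1],4),r,q.round(2),"pan",q3.round(2),round(e3,3))
E
```

```text
57 0 [ 0.68  0.68  1.77 -1.    0.41 -0.01] 0.0122 [np.float64(0.0), np.float64(0.0), np.float64(0.0)] [ 0.84  0.32  1.82 -0.67  0.71 -0.27] pan [-0.1   0.45  1.99 -0.92  0.28 -0.31] 0.0
57 7 [ 0.65  0.66  1.81 -1.    0.32 -0.14] 0.0198 [np.float64(0.0), np.float64(0.0), np.float64(0.0)] [ 0.79  0.28  1.89 -0.64  0.6  -0.44] pan [-0.12  0.44  1.97 -0.69  0.28 -0.66] 0.035
57 13 [ 0.64  0.66  1.82 -1.    0.28 -0.23] 0.025 [np.float64(0.003), np.float64(0.0), np.float64(0.0)] [ 0.73  0.24  1.94 -0.56  0.51 -0.64] pan [-0.16  0.43  1.95 -0.35  0.28 -1.12] 0.071
57 20 [ 0.62  0.65  1.8  -0.81  0.28 -0.54] 0.0669 [np.float64(0.041), np.float64(0.0), np.float64(0.0)] [ 0.65  0.21  1.98 -0.41  0.42 -0.94] pan [-0.24  0.42  1.96  0.15  0.28 -1.77] 0.085
60 0 [ 0.67  0.68  1.75 -0.86  0.42 -0.16] 0.0 [np.float64(0.0), np.float64(0.0), np.float64(0.0)] [ 0.8   0.32  1.77 -0.56  0.75 -0.41] pan [-0.11  0.45  1.95 -0.67  0.33 -0.56] 0.0
60 7 [ 0.64  0.66  1.79 -0.86  0.33 -0.28] 0.0 [np.float64(0.0), np.float64(0.0), np.float64(0.0)] [ 0.75  0.28  1.83 -0.51  0.65 -0.59] pan [-0.15  0.44  1.96 -0
[... 1172 characters left out ...]
49 -0.49] 0.0 [np.float64(0.0), np.float64(0.0), np.float64(0.0)] [ 0.74  0.34  1.67 -0.37  0.85 -0.63] pan [-0.14  0.45  1.88 -0.36  0.45 -0.89] 0.0
66 7 [ 0.62  0.67  1.72 -0.48  0.43 -0.67] 0.0 [np.float64(0.0), np.float64(0.0), np.float64(0.0)] [ 0.7   0.31  1.71 -0.32  0.78 -0.81] pan [-0.17  0.44  1.89 -0.24  0.41 -1.14] 0.0
66 13 [ 0.59  0.66  1.74 -0.4   0.38 -0.86] 0.0 [np.float64(0.0), np.float64(0.0), np.float64(0.0)] [ 0.66  0.29  1.75 -0.26  0.74 -0.98] pan [-0.2   0.44  1.9  -0.11  0.38 -1.38] 0.0
66 20 [ 0.57  0.65  1.76 -0.27  0.34 -1.12] 0.0 [np.float64(0.0), np.float64(0.0), np.float64(0.0)] [ 0.61  0.27  1.78 -0.16  0.7  -1.21] pan [-0.23  0.43  1.91  0.06  0.38 -1.68] 0.0
```

```bash
python3 - <<'E'
from cupik import *
st(); Rt=oric(60,3,1)
print(rel(b2w([-.13,0,.36]),Rt)); print(rel(b2w([.021,0,.04])-.2*Rt[:,0],Rt))
print(ik(b2w([-.13,0,.36])+.019*Rt[:,0],Rt,[.7,.1,1.5,-.4,1,-.4]))
print(ik(b2w([.021,0,.04])-.181*Rt[:,0],Rt,[.7,.1,1.5,-.4,1,-.4]))
E
```

```text
t 17.4 tcp [0.4304 0.3697 0.3763] grasp_box [-0.0773  0.0012  0.393 ] q [ 0.701  0.11   1.525 -0.259  1.067  0.556] F [ 0.3 -0.3 -0.2] op 0.0321
X [ 0.471  0.104 -0.876] Z [0.855 0.191 0.482]
[-81.56, 2.67, -4.46, 0.34, -0.31, -6.18]
[-81.56, 2.67, -4.46, 15.72, 1.49, -8.67]
(array([ 0.8167907 ,  0.0741815 ,  1.66291678, -0.4108673 ,  1.04804252,
       -0.66358593]), np.float64(4.802803578955052e-14))
(array([ 0.78439619,  0.30562768,  1.79979507, -0.5414532 ,  0.70552988,
       -0.48014062]), np.float64(5.551115123125783e-16))
```

jog_arm --plan '[-8, 0, 0, 0.3, -0.3, -4, 0.5, -16, 0.5, -1, 0.3, -0.3, -6.2, 0.5, -81.6, 2.7, -4.5, 0.3, -0.3, -6.2, 0.5, -81.6, 2.7, -4.5, 0.3, -0.3, -6.2, 0.5, -81.6, 2.7, -4.5, 0.3, -0.3, -6.2, 0.5, -81.6, 2.7, -4.5, 0.3, -0.3, -6.2, 0.5, -81.6, 2.7, -4.5, 0.3, -0.3, -6.2, 0.5, -81.6, 2.7, -4.5, 0.3, -0.3, -6.2, 0.5, -81.6, 2.7, -4.5, 0.3, -0.3, -6.2, 0.5, -81.6, 2.7, -4.5, 0.3, -0.3, -6.2, 0.5]'

```text
time: 18.4
tool_pos: [0.3797, 0.3553, 0.3438]
tool_rot: [-1.579, 1.046, 0.05]
contact_force: [0.6, -0.4, 0.6]
opening: 0.069
```

```bash
python3 - <<'E'
from cupik import *
st(); Rt=oric(60,3,1)
print(rel(b2w([.021,0,.04])-.2*Rt[:,0],Rt))
E
```

```text
t 18.4 tcp [0.3797 0.3553 0.3438] grasp_box [-1.301e-01  1.000e-04  3.603e-01] q [ 0.818  0.074  1.662 -0.413  1.049 -0.668] F [ 0.6 -0.4  0.6] op 0.069
X [ 0.5    0.025 -0.866] Z [-0.057  0.998 -0.004]
[0.35, -0.07, 0.05, 15.17, 3.12, 2.65]
```

jog_arm --plan '[0, 0, 0, 5, 1, 1, 0.5, 0, 0, 0, 10, 2, 2, 0.5, 0, 0, 0, 15.2, 3.1, 2.6, 0.5, 0, 0, 0, 15.2, 3.1, 2.6, 0.5, 0, 0, 0, 15.2, 3.1, 2.6, 0.5]'

```text
time: 18.9
tool_pos: [0.4276, 0.3835, 0.1966]
tool_rot: [-1.576, 1.048, 0.048]
contact_force: [1.0, -0.7, 0.9]
opening: 0.0684
```

```bash
python3 - <<'E'
from cupik import *
c=cam("wrist","w11"); st(); Rt=oric(60,3,1)
print(rel(b2w([.021,0,.04]),Rt))
print(proj(c,[b2w([.021,0,.048]),b2w([.021,0,.01])]).round(0).tolist())
s=cam("side"); crop(s,220,100,420,300,3,"s11")
E
```

```text
t 18.95 tcp [0.428  0.3843 0.199 ] grasp_box [-0.0765  0.0174  0.2154] q [ 0.784  0.304  1.797 -0.542  0.708 -0.482] F [0.2 0.8 0.8] op 0.069
X [ 0.502  0.027 -0.865] Z [-0.052  0.999  0.   ]
[-0.0, 0.02, 0.15, 20.14, 0.25, -0.03]
[[255.0, 174.0], [255.0, 150.0]]
```

View pics/w11.png

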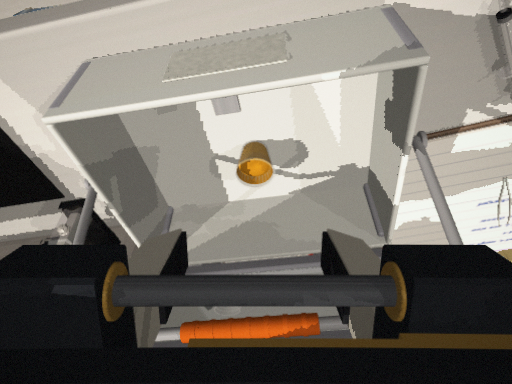

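View pics/s11.png

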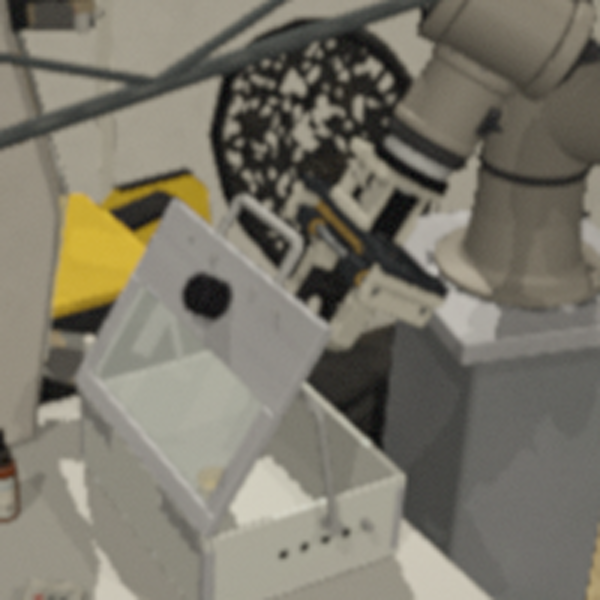

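jog_arm --plan '[0, 0, 0, 4, 0.1, 0, 0.5, 0, 0, 0, 8, 0.2, 0, 0.5, 0, 0, 0, 12, 0.2, 0, 0.5, 0, 0, 0, 15, 0.2, 0, 0.5, 0, 0, 0, 15, 0.2, 0, 0.5]'

```text
time: 19.5
tool_pos: [0.5023, 0.3877, 0.0672]
tool_rot: [-1.571, 1.045, 0.051]
contact_force: [-0.6, -0.1, 0.4]
opening: 0.0689
```

```bash
python3 - <<'E'
from cupik import *
c=cam("wrist","w12"); st(); Rt=oric(60,3,1)
print(rel(b2w([.021,0,.04]),Rt))
s=cam("side"); crop(s,220,100,420,300,3,"s12")
E
```

```text
t 19.55 tcp [0.502  0.3883 0.069 ] grasp_box [-0.0036  0.0047  0.0854] q [ 0.687  0.572  1.798 -0.764  0.446 -0.291] F [0.7 0.9 1.1] op 0.0687
X [ 0.503  0.027 -0.864] Z [-0.052  0.999  0.001]
[-0.05, 0.04, 0.23, 5.18, 0.13, -0.05]
```

View pics/w12.png

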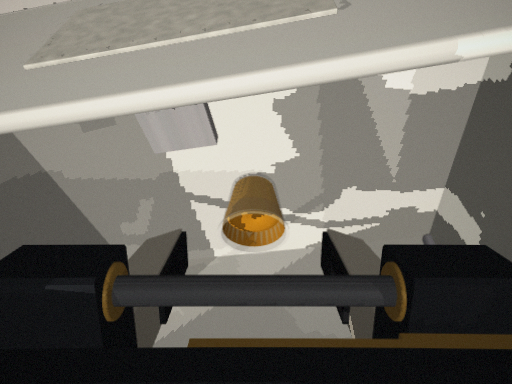

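View pics/s12.png

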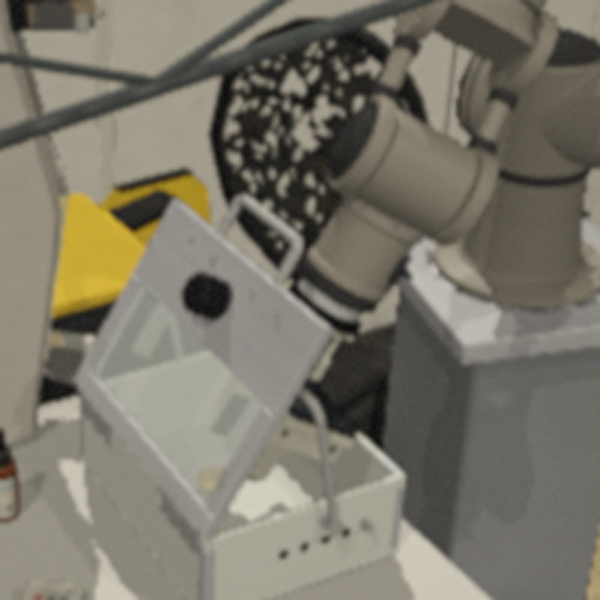

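jog_arm --plan '[0, 0, 0, 2, 0, 0, 0.5, 0, 0, 0, 4, 0.1, 0, 0.5, 0, 0, 0, 5.1, 0.1, 0, 0.5, 0, 0, 0, 5.1, 0.1, 0, 0.5]'

```text
time: 20.0
tool_pos: [0.5264, 0.39, 0.0245]
tool_rot: [-1.568, 1.043, 0.055]
contact_force: [-0.2, -0.0, 0.9]
opening: 0.0686
```

```bash
python3 - <<'E'
from cupik import *
c=cam("wrist","w13"); st()
E
```

```text
t 20.05 tcp [0.5262 0.3901 0.0249] grasp_box [0.0204 0.001  0.0413] q [ 0.66   0.669  1.772 -0.874  0.383 -0.192] F [-0.6 -0.7 -0. ] op 0.0685
X [ 0.503  0.028 -0.864] Z [-0.053  0.999  0.002]
```

View pics/w13.png

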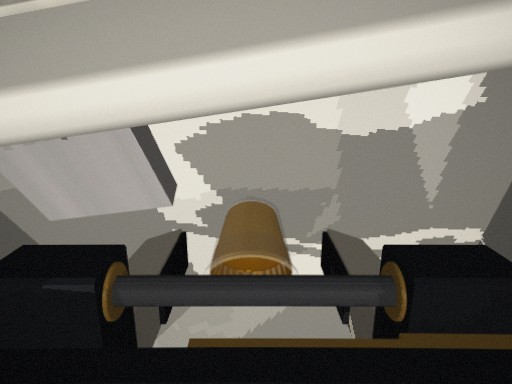

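jog_arm --plan '[0, 0, 0, 0, 0, 0, 0.1, 0, 0, 0, 0, 0, 0, -0.1, 0, 0, 0, 0, 0, 0, -0.25, 0, 0, 0, 0, 0, 0, -0.4, 0, 0, 0, 0, 0, 0, -0.4, 0, 0, 0, 0, 0, 0, -0.4]' --newtons 8

```text
time: 20.65
tool_pos: [0.5263, 0.3898, 0.0237]
tool_rot: [-1.568, 1.044, 0.055]
contact_force: [-0.7, -1.4, 2.6]
opening: 0.0407
```

jog_arm --plan '[0, 0, 0, -1, 0, 0, -0.4, 0, 0, 0, -2, 0, 0, -0.4, 0, 0, 0, -2, 0, 0, -0.4]'

```text
time: 20.95
tool_pos: [0.5158, 0.3897, 0.0422]
tool_rot: [-1.566, 1.043, 0.057]
contact_force: [1.0, 0.4, -1.0]
opening: 0.0407
```

```bash
python3 - <<'E'
from cupik import *
c=cam("wrist","w14"); st()
E
```

```text
t 21.0 tcp [0.5159 0.3896 0.0417] grasp_box [0.0102 0.0028 0.0581] q [ 0.672  0.631  1.786 -0.832  0.404 -0.229] F [-0.8 -0.1 -0.5] op 0.0408
X [ 0.503  0.028 -0.864] Z [-0.053  0.999  0.002]
```

View pics/w14.png

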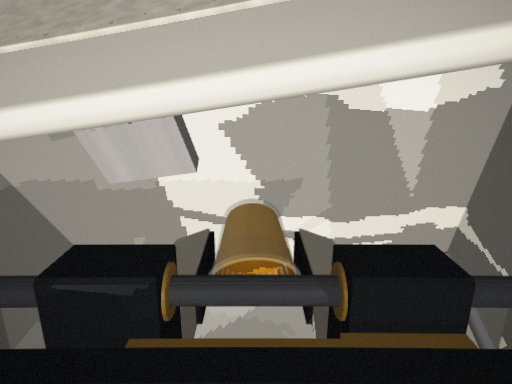

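jog_arm --plan '[0, 0, 0, -1.5, 0, 0, -0.4, 0, 0, 0, -4, 0, 0, -0.4, 0, 0, 0, -6.5, 0, 0, -0.4, 0, 0, 0, -9, 0, 0, -0.4, 0, 0, 0, -11.5, 0, 0, -0.4, 0, 0, 0, -14, 0, 0, -0.4, 0, 0, 0, -15, 0, 0, -0.4, 0, 0, 0, -15, 0, 0, -0.4]'

```text
time: 21.8
tool_pos: [0.4408, 0.3856, 0.1716]
tool_rot: [-1.566, 1.042, 0.058]
contact_force: [0.9, 0.6, -1.1]
opening: 0.0407
```

```bash
python3 - <<'E'
from cupik import *
c=cam("wrist","w15"); st(); c=cam("top","t15"); s=cam("side"); crop(s,220,100,420,300,3,"s15")
k=lambda p,z:onz(c,p,z)
E
```

```text
t 21.85 tcp [0.4408 0.3852 0.1704] grasp_box [-0.0639  0.0154  0.1868] q [ 0.766  0.355  1.814 -0.581  0.64  -0.444] F [-0.5 -0.1 -0.5] op 0.0408
X [ 0.502  0.028 -0.864] Z [-0.053  0.999  0.001]
```

View pics/w15.png

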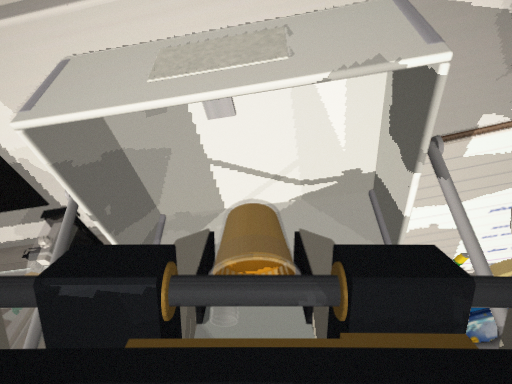

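View pics/s15.png

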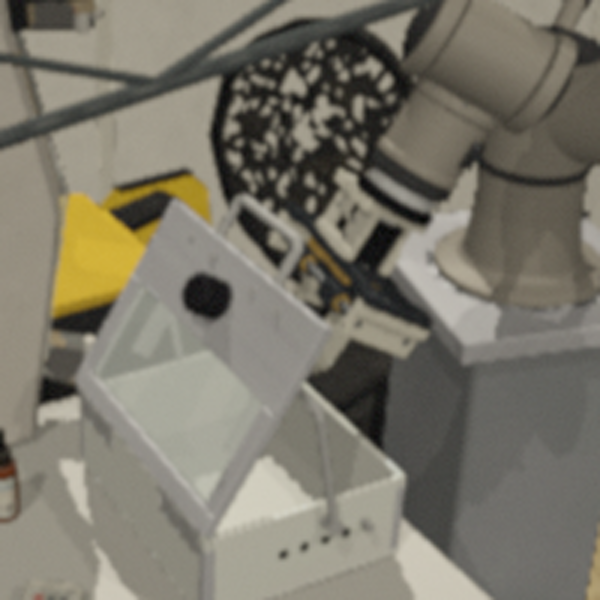

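View pics/t15.png

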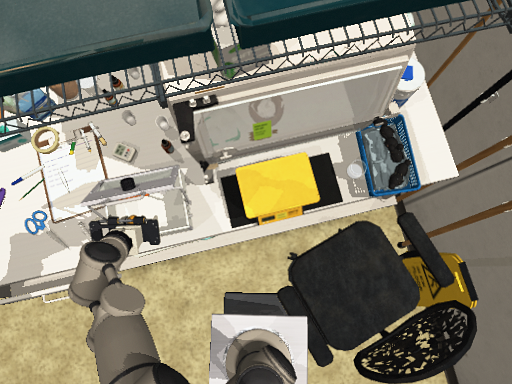

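```bash
cat > path.py <<'E'
from cupik import *
p,Rc,s=cur(); q=s["qpos"]
g0=p-.019*Rc[:,0]
W=[(g0,3.2),(np.array([.345,.365,.215]),3),(np.array([.345,.19,.215]),-12),(np.array([.50,.0,.215]),-27),(np.array([.577,-.049,.215]),-27)]
def seg(a,b,n):
    global q
    for i in range(1,n+1):
        t=i/n; g=a[0]+(b[0]-a[0])*t; Rt=oric(60,a[1]+(b[1]-a[1])*t,1)
        q,e=ik(g+.019*Rt[:,0],Rt,q); print(np.round(rel(g,Rt,p,Rc),1).tolist(),round(e,3),q.round(2))
seg(W[0],W[1],3);seg(W[1],W[2],5);seg(W[2],W[3],6);seg(W[3],W[4],3)
E
python3 path.py
```

```text
[-0.1, -0.1, 0.1, -2.3, 2.0, -0.5] 0.0 [ 0.8   0.31  1.86 -0.58  0.66 -0.42]
[-0.0, -0.0, 0.1, -4.6, 4.0, -1.0] 0.0 [ 0.84  0.26  1.9  -0.59  0.69 -0.38]
[0.0, -0.0, 0.1, -6.9, 6.1, -1.5] 0.0 [ 0.88  0.21  1.93 -0.59  0.72 -0.35]
[2.6, 1.5, 0.1, -7.0, 6.2, -5.0] 0.0 [ 0.84  0.17  1.99 -0.6   0.71 -0.33]
[5.2, 3.0, 0.1, -7.1, 6.4, -8.6] 0.0 [ 0.78  0.13  2.04 -0.61  0.7  -0.32]
[7.8, 4.5, 0.1, -7.2, 6.6, -12.1] 0.0 [ 0.72  0.09  2.09 -0.61  0.69 -0.32]
[10.4, 6.0, 0.1, -7.3, 6.7, -15.6] 0.0 [ 0.66  0.04  2.13 -0.61  0.68 -0.33]
[13.0, 7.5, 0.1, -7.4, 6.9, -19.2] 0.0 [ 0.58  0.    2.17 -0.61  0.67 -0.35]
[15.2, 8.8, 0.1, -6.2, 4.8, -22.5] 0.0 [ 0.46  0.01  2.17 -0.58  0.63 -0.44]
[17.3, 10.0, 0.1, -5.0, 2.7, -25.9] 0.0 [ 0.34  0.02  2.16 -0.55  0.6  -0.53]
[19.5, 11.3, 0.1, -3.8, 0.7, -29.2] 0.0 [ 0.23  0.04  2.13 -0.52  0.58 -0.61]
[21.6, 12.5, 0.1, -2.6, -1.4, -32.5] 0.0 [ 0.14  0.07  2.1  -0.49  0.56 -0.69]
[23.8, 13.8, 0.1, -1.4, -3.5, -35.9] 0.0 [ 0.05  0.11  2.06 -0.46  0.55 -0.75]
[26.0, 15.0, 0.1, -0.2, -5.6, -39.2] 0.0 [-0.02  0.15  2.01 -0.43  0.54 -0.8 ]
[26.0, 15.0, 0.1, 1.1, -7.7, -41.0] 0.0 [-0.06  0.19  1.96 -0.39  0.54 -0.87]
[26.0, 15.0, 0.1, 2.3, -9.8, -42.7] 0.0 [-0.1   0.23  1.9  -0.36  0.54 -0.93]
[26.0, 15.0, 0.1, 3.6, -12.0, -44.5] 0.0 [-0.13  0.27  1.84 -0.32  0.55 -0.99]
```

jog_arm --plan '[0, 0, 0, -2.3, 2, -0.5, -0.4, 0, 0, 0, -4.6, 4, -1, -0.4, 0, 0, 0, -6.9, 6.1, -1.5, -0.4, 2.6, 1.5, 0.1, -7, 6.2, -4, -0.4, 5.2, 3, 0.1, -7.1, 6.4, -7, -0.4, 7, 4, 0.1, -7.2, 6.6, -10.5, -0.4, 9, 5.2, 0.1, -7.2, 6.6, -14, -0.4, 11, 6.4, 0.1, -7.3, 6.8, -17, -0.4, 13, 7.5, 0.1, -7.4, 6.9, -19.2, -0.4, 13, 7.5, 0.1, -7.4, 6.9, -19.2, -0.4]'

```text
time: 22.95
tool_pos: [0.3539, 0.1861, 0.1985]
tool_rot: [-1.571, 1.048, -0.213]
contact_force: [-0.1, 0.0, -0.6]
opening: 0.0405
```

```bash
sed -i 's/^W=.*/W=[(g0,-12),(np.array([.50,.0,.215]),-27),(np.array([.577,-.049,.215]),-27)]/; s/^seg.*/seg(W[0],W[1],6);seg(W[1],W[2],3)/' path.py; python3 - <<'E'
from h import *
st(); cam("wrist","w16")
E
python3 path.py
```

```text
t 22.95 tcp [0.3539 0.1861 0.1985] grasp_box [-0.1926 -0.1566  0.2149] q [ 5.750e-01  2.000e-03  2.177e+00 -6.070e-01  6.700e-01 -3.560e-01] F [-0.1  0.  -0.6] op 0.0405
X [ 0.488 -0.106 -0.866] Z [ 0.211  0.977 -0.   ]
[2.1, 1.3, 0.0, 1.6, -2.8, -2.6] 0.0 [ 0.45  0.01  2.17 -0.58  0.63 -0.45]
[4.2, 2.5, 0.0, 3.2, -5.5, -5.2] 0.0 [ 0.34  0.02  2.16 -0.55  0.6  -0.53]
[6.4, 3.8, -0.0, 4.8, -8.3, -7.8] 0.0 [ 0.23  0.04  2.13 -0.52  0.58 -0.62]
[8.6, 5.0, -0.0, 6.4, -11.0, -10.4] 0.0 [ 0.13  0.07  2.1  -0.49  0.56 -0.69]
[10.7, 6.3, -0.0, 8.0, -13.8, -12.9] 0.0 [ 0.05  0.11  2.06 -0.46  0.55 -0.75]
[12.9, 7.5, -0.0, 9.6, -16.5, -15.5] 0.0 [-0.02  0.15  2.01 -0.43  0.54 -0.8 ]
[12.9, 7.5, -0.0, 11.0, -19.0, -16.6] 0.0 [-0.06  0.19  1.96 -0.39  0.54 -0.87]
[12.9, 7.5, -0.0, 12.4, -21.5, -17.6] 0.0 [-0.1   0.23  1.9  -0.36  0.54 -0.93]
[12.9, 7.5, -0.0, 13.8, -23.9, -18.7] 0.0 [-0.13  0.27  1.84 -0.32  0.55 -0.99]
```

View pics/w16.png

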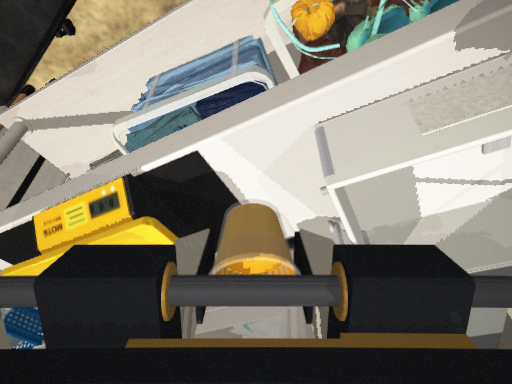

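jog_arm --plan '[2.1, 1.3, 0, 1.6, -2.8, -2.6, -0.4, 4.2, 2.5, 0, 3.2, -5.5, -5.2, -0.4, 6.4, 3.8, 0, 4.8, -8.3, -7.8, -0.4, 8.6, 5, 0, 6.4, -11, -10.4, -0.4, 10.7, 6.3, 0, 8, -13.8, -12.9, -0.4, 12.9, 7.5, 0, 9.6, -16.5, -15.5, -0.4, 12.9, 7.5, 0, 11, -19, -16.6, -0.4, 12.9, 7.5, 0, 12.4, -21.5, -17.6, -0.4, 12.9, 7.5, 0, 13.8, -23.9, -18.7, -0.4, 12.9, 7.5, 0, 13.8, -23.9, -18.7, -0.4]'

```text
time: 24.0
tool_pos: [0.5886, -0.0532, 0.1987]
tool_rot: [-1.568, 1.046, -0.468]
contact_force: [0.4, -0.0, -0.2]
opening: 0.0405
```

```bash
python3 - <<'E'
from cupik import *
st(); cam("wrist","w17"); c=cam("top","t17")
hsv=cv2.cvtColor(c["bgr"],cv2.COLOR_BGR2HSV)
p,Rc,s=cur()
Rt=oric(60,-27,1)
# held: cup floor .010 when grasp z .0413 => foot 31 mm below grasp, pan z .079
for z in (.14,.115,.112,.11): 
    g=np.array([.577,-.049,z]);q,e=ik(g+.019*Rt[:,0],Rt,s["qpos"]);print(z,rel(g,Rt),e,q.round(2))
E
```

```text
t 24.0 tcp [ 0.5886 -0.0532  0.1987] grasp_box [-0.0164 -0.4405  0.2152] q [-0.13   0.278  1.835 -0.323  0.552 -0.996] F [ 0.4 -0.  -0.2] op 0.0405
X [ 0.448 -0.226 -0.865] Z [0.453 0.892 0.001]
0.14 [0.08, 0.07, -0.09, 6.49, 3.65, -0.15] 5.19186400419107e-12 [-0.13  0.39  1.93 -0.49  0.36 -0.81]
0.115 [0.08, 0.07, -0.09, 8.66, 4.89, -0.15] 8.628905568672711e-11 [-0.13  0.43  1.96 -0.59  0.3  -0.7 ]
0.112 [0.08, 0.07, -0.09, 8.92, 5.04, -0.15] 7.410595615593904e-15 [-0.13  0.44  1.96 -0.61  0.3  -0.69]
0.11 [0.08, 0.07, -0.09, 9.09, 5.14, -0.15] 4.575579508973603e-12 [-0.13  0.44  1.96 -0.62  0.29 -0.68]
```

View pics/t17.png

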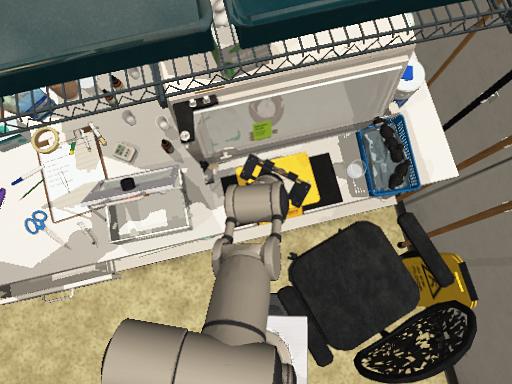

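View pics/w17.png

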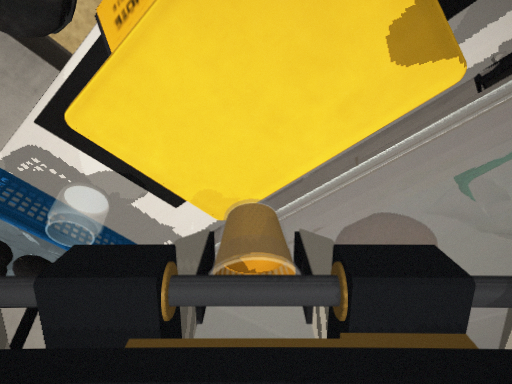

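```bash
python3 - <<'E'
from cupik import *
c=cam("wrist")
for p in ((65,118),(215,218),(467,68)): print(p,onz(c,p,.079).round(4))
print(proj(c,[[.577,-.049,.079]]).round(0))
E
```

```text
(65, 118) [ 0.5231 -0.1809  0.079 ]
(215, 218) [ 0.678  -0.1433  0.079 ]
(467, 68) [0.6178 0.0929 0.079 ]
[[252. 105.]]
```

jog_arm --plan '[0, 0, 0, 2.2, 1.2, 0, -0.4, 0, 0, 0, 4.4, 2.4, 0, -0.4, 0, 0, 0, 6.5, 3.6, 0, -0.4, 0, 0, 0, 8, 4.5, 0, -0.4, 0, 0, 0, 8.6, 4.9, 0, -0.4, 0, 0, 0, 8.6, 4.9, 0, -0.4]'

```text
time: 24.75
tool_pos: [0.5845, -0.051, 0.0989]
tool_rot: [-1.571, 1.05, -0.468]
contact_force: [-0.5, -0.9, 0.9]
opening: 0.0406
```

```bash
python3 - <<'E'
from cupik import *
c=cam("wrist","w18"); st()
E
```

```text
t 24.8 tcp [ 0.5853 -0.0512  0.1   ] grasp_box [-0.0192 -0.4379  0.1164] q [-0.127  0.428  1.956 -0.582  0.308 -0.712] F [-0.2 -0.6 -0.4] op 0.0406
X [ 0.446 -0.225 -0.866] Z [0.451 0.892 0.001]
```

View pics/w18.png

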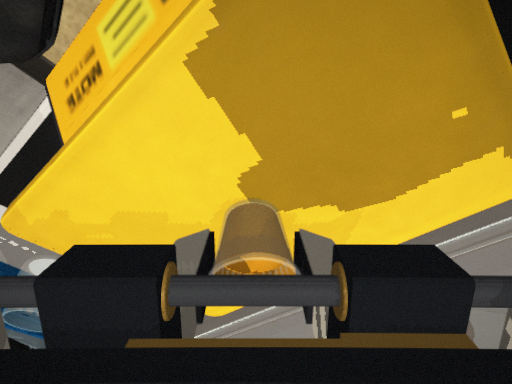

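```bash
python3 - <<'E'
from cupik import *
c=cam("wrist")
for p in ((3,215),(212,312),(250,203)): print(p,onz(c,p,.079).round(4))
E
```

```text
(3, 215) [ 0.5221 -0.1745  0.079 ]
(212, 312) [ 0.6824 -0.1394  0.079 ]
(250, 203) [ 0.575  -0.0484  0.079 ]
```

```bash
python3 - <<'E'
from cupik import *
Rt=oric(60,-27,1)
for z in (.1135,.1115,.1105,.1095): print(z,rel([.573,-.042,z],Rt))
E
```

```text
0.1135 [0.11, 0.14, 0.04, 0.01, 0.72, 0.26]
0.1115 [0.11, 0.14, 0.04, 0.18, 0.82, 0.26]
0.1105 [0.11, 0.14, 0.04, 0.27, 0.87, 0.26]
0.1095 [0.11, 0.14, 0.04, 0.35, 0.92, 0.26]
```

jog_arm --plan '[0, 0, 0, 0, 0.7, 0.3, -0.4, 0, 0, 0, 0.2, 0.8, 0.3, -0.4, 0, 0, 0, 0.3, 0.9, 0.3, -0.4, 0, 0, 0, 0.3, 0.9, 0.3, -0.4, 0, 0, 0, 0.3, 0.9, 0.3, -0.4]'

```text
time: 25.35
tool_pos: [0.5819, -0.0469, 0.0936]
tool_rot: [-1.568, 1.046, -0.468]
contact_force: [0.5, -0.3, -1.1]
opening: 0.0407
```

```bash
python3 - <<'E'
from cupik import *
c=cam("wrist","w19"); st();st()
E
```

```text
t 25.4 tcp [ 0.5819 -0.0468  0.0935] grasp_box [-0.0215 -0.4328  0.11  ] q [-0.118  0.436  1.971 -0.639  0.292 -0.644] F [-0.1  0.8  0.2] op 0.0406
X [ 0.447 -0.226 -0.866] Z [0.453 0.892 0.001]
t 25.4 tcp [ 0.5819 -0.0468  0.0935] grasp_box [-0.0215 -0.4328  0.11  ] q [-0.118  0.436  1.971 -0.639  0.292 -0.644] F [-0.1  0.8  0.2] op 0.0406
X [ 0.447 -0.226 -0.866] Z [0.453 0.892 0.001]
```

View pics/w19.png

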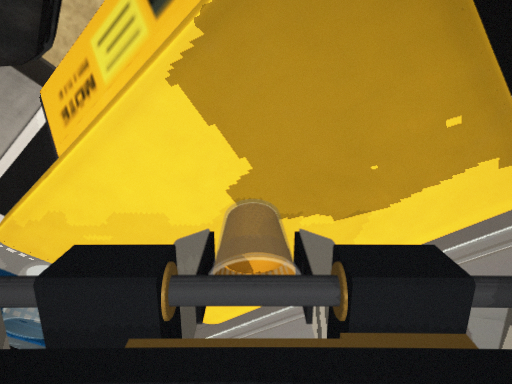

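jog_arm --plan '[0, 0, 0, 0.13, 0.08, 0, -0.4, 0, 0, 0, 0.13, 0.08, 0, -0.4, 0, 0, 0, 0.13, 0.08, 0, -0.4]'

```text
time: 25.7
tool_pos: [0.5816, -0.0468, 0.0917]
tool_rot: [-1.569, 1.047, -0.468]
contact_force: [0.1, -1.2, 0.3]
opening: 0.0407
```

jog_arm --plan '[0, 0, 0, 0.13, 0.08, 0, -0.4, 0, 0, 0, 0.13, 0.08, 0, -0.4, 0, 0, 0, 0.13, 0.08, 0, -0.4]'

```text
time: 26.0
tool_pos: [0.5816, -0.0467, 0.0902]
tool_rot: [-1.569, 1.047, -0.468]
contact_force: [-0.2, -0.1, -1.0]
opening: 0.0406
```

```bash
python3 - <<'E'
from cupik import *
c=cam("wrist","w20"); st()
E
```

```text
t 26.05 tcp [ 0.5816 -0.0467  0.0902] grasp_box [-0.0218 -0.4326  0.1066] q [-0.117  0.442  1.974 -0.657  0.285 -0.625] F [ 0.4 -0.1 -0.2] op 0.0406
X [ 0.447 -0.226 -0.866] Z [0.453 0.892 0.001]
```

View pics/w20.png

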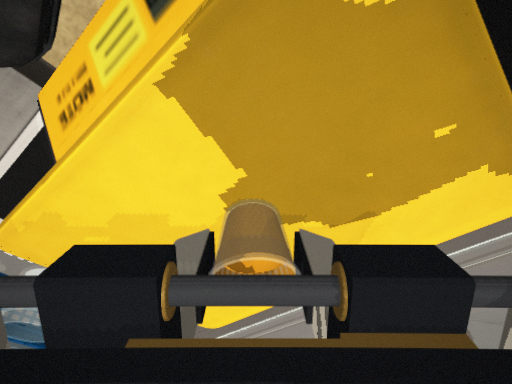

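```bash
python3 - <<'E'
from cupik import *
p,Rc,s=cur(); g=p-.019*Rc[:,0]; print(g)
for yaw in (-27,-31,-35,-39):
    Rt=oric(60,yaw,1)
    for dz in (0,-.006):
        q,e=ik(g+[0,0,dz]+.019*Rt[:,0],Rt,s["qpos"]); print(yaw,dz,rel(g+[0,0,dz],Rt),q.round(2),round(e,4))
E
```

```text
[ 0.57307634 -0.04238427  0.1066314 ]
-27 0 [0.06, 0.09, 0.02, -0.0, 0.0, -0.0] [-0.12  0.44  1.97 -0.66  0.29 -0.62] 0.0
-27 -0.006 [0.06, 0.09, 0.02, 0.52, 0.3, -0.0] [-0.12  0.45  1.98 -0.69  0.28 -0.59] 0.0022
-31 0 [3.52, 2.09, 0.02, -0.0, 0.0, -0.07] [-0.09  0.45  1.96 -0.72  0.33 -0.48] 0.0
-31 -0.006 [3.52, 2.09, 0.02, 0.52, 0.3, -0.07] [-0.09  0.46  1.96 -0.76  0.32 -0.45] 0.0
-35 0 [6.98, 4.09, 0.02, -0.0, 0.01, -0.14] [-0.07  0.46  1.94 -0.76  0.38 -0.37] 0.0
-35 -0.006 [6.98, 4.09, 0.02, 0.51, 0.31, -0.14] [-0.07  0.47  1.95 -0.79  0.37 -0.34] 0.0
-39 0 [10.45, 6.1, 0.02, -0.01, 0.02, -0.2] [-0.05  0.47  1.92 -0.78  0.43 -0.28] 0.0
-39 -0.006 [10.45, 6.1, 0.02, 0.51, 0.32, -0.2] [-0.05  0.48  1.93 -0.81  0.42 -0.25] 0.0
```

jog_arm --plan '[3.5, 2.1, 0, 0, 0, -0.07, -0.4, 7, 4.1, 0, 0, 0, -0.14, -0.4, 7, 4.1, 0, 0, 0, -0.14, -0.4, 7, 4.1, 0, 0.13, 0.08, -0.14, -0.4, 7, 4.1, 0, 0.13, 0.08, -0.14, -0.4]'

```text
time: 26.55
tool_pos: [0.5815, -0.0479, 0.0893]
tool_rot: [-1.569, 1.045, -0.607]
contact_force: [-0.2, 0.4, 2.8]
opening: 0.0408
```

```bash
python3 - <<'E'
from cupik import *
st(); c=cam("side","s21")
print(proj(c,[[.573,-.042,.1]]))
E
```

```text
t 26.55 tcp [ 0.5815 -0.0479  0.0893] grasp_box [-0.0212 -0.4328  0.1057] q [-0.074  0.46   1.942 -0.769  0.375 -0.363] F [-0.2  0.4  2.8] op 0.0408
X [ 0.412 -0.286 -0.865] Z [0.572 0.82  0.001]
[[242.9616792  176.09404082]]
```

jog_arm --plan '[0, 0, 0, 0.13, 0.08, 0, -0.4, 0, 0, 0, 0.13, 0.08, 0, -0.4, 0, 0, 0, 0.13, 0.08, 0, -0.4]'

```text
time: 26.9
tool_pos: [0.5814, -0.0484, 0.0883]
tool_rot: [-1.57, 1.045, -0.61]
contact_force: [-2.5, -0.4, 8.8]
opening: 0.0405
```

```bash
python3 - <<'E'
from cupik import *
cam("wrist","w21");st()
for i in range(4): cam("wrist"); print(observe()["contact_force"].round(2))
E
```

```text
t 26.95 tcp [ 0.5814 -0.0484  0.0883] grasp_box [-0.0215 -0.4332  0.1048] q [-0.074  0.462  1.944 -0.777  0.374 -0.355] F [-2.4 -0.6  8.8] op 0.0405
X [ 0.412 -0.287 -0.865] Z [0.574 0.819 0.001]
[-1.54 -0.27  8.33]
[-1.99 -0.21  8.36]
[-1.44 -0.74  8.15]
[-2.79  0.11  9.05]
```

View pics/w21.png

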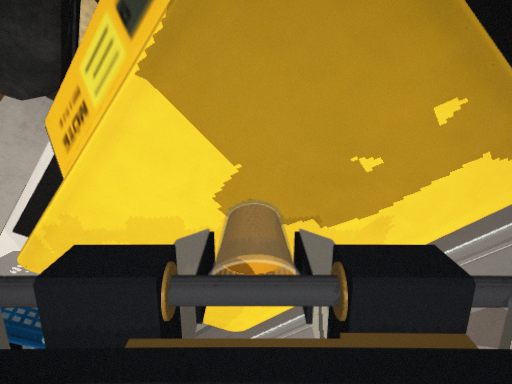

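View pics/s21.png

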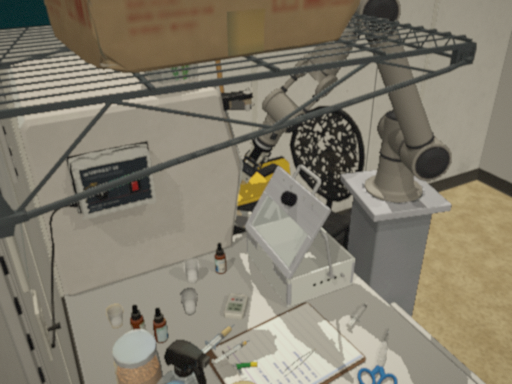

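jog_arm --plan '[0, 0, 0, -0.1, -0.06, 0, -0.4, 0, 0, 0, -0.1, -0.06, 0, -0.15, 0, 0, 0, -0.1, -0.06, 0, 0, 0, 0, 0, -0.1, -0.06, 0, 0.2, 0, 0, 0, -0.1, -0.06, 0, 0.4, 0, 0, 0, -0.1, -0.06, 0, 0.4]'

```text
time: 27.75
tool_pos: [0.5808, -0.0479, 0.0881]
tool_rot: [-1.571, 1.047, -0.611]
contact_force: [0.2, -0.3, 0.7]
opening: 0.0628
```

```bash
python3 - <<'E'
from cupik import *
cam("wrist","w22");st()
E
```

```text
t 27.8 tcp [ 0.5808 -0.0479  0.0881] grasp_box [-0.0219 -0.4326  0.1046] q [-0.074  0.462  1.943 -0.771  0.376 -0.359] F [ 0.3 -0.2  0.4] op 0.0634
X [ 0.409 -0.287 -0.866] Z [ 0.574  0.819 -0.   ]
```

View pics/w22.png

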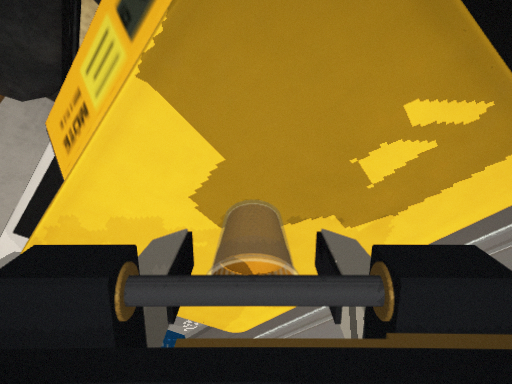

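Cup stands by itself. Withdraw along the tool axis.

jog_arm --plan '[0, 0, 0, -1, 0, 0, 0.4, 0, 0, 0, -3, 0, 0, 0.4, 0, 0, 0, -6, 0, 0, 0.4, 0, 0, 0, -10, 0, 0, 0.4, 0, 0, 0, -15, 0, 0, 0.4, 0, 0, 0, -20, 0, 0, 0.4, 0, 0, 0, -20, 0, 0, 0.4, 0, 0, 0, -20, 0, 0, 0.4]'

```text
time: 28.6
tool_pos: [0.4988, 0.0102, 0.2631]
tool_rot: [-1.566, 1.045, -0.606]
contact_force: [-0.0, -0.6, -0.0]
opening: 0.0641
```

```bash
python3 - <<'E'
from cupik import *
c=cam("wrist","w23");st(); cam("top","t23")
s=cam("side"); crop(s,220,100,420,300,3,"s23")
E
```

```text
t 28.65 tcp [0.4984 0.0098 0.2615] grasp_box [-0.0891 -0.3579  0.278 ] q [ 0.066  0.083  1.887 -0.451  0.801 -0.638] F [ 0.9  0.3 -0.6] op 0.0642
X [ 0.41  -0.286 -0.866] Z [0.573 0.819 0.001]
```

View pics/w23.png

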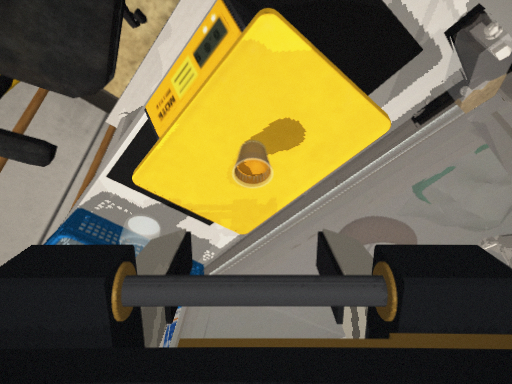

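View pics/s23.png

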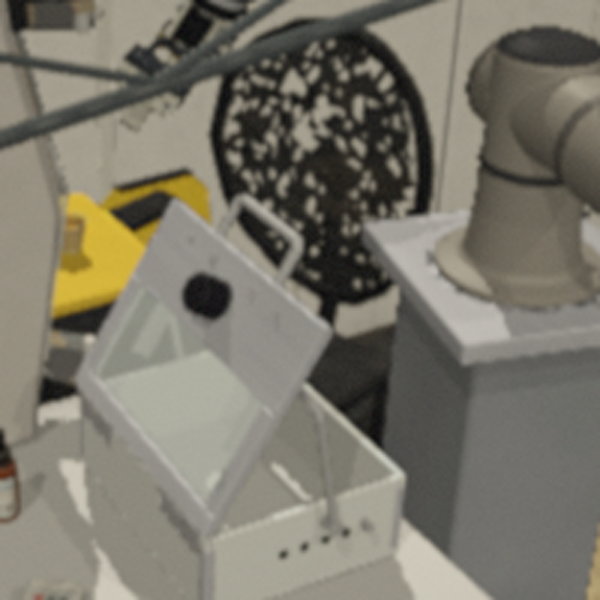

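View pics/t23.png

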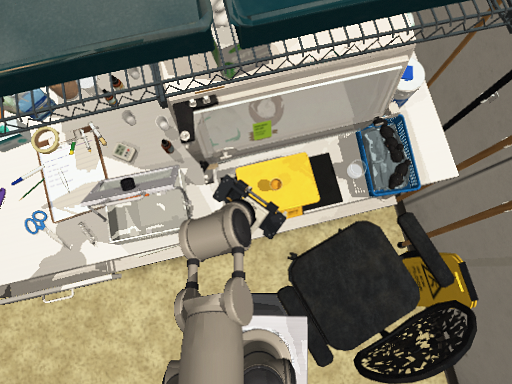

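```bash
python3 - <<'E'
from cupik import *
c=cam("wrist")
P=[onz(c,p,.078) for p in ((265,8),(391,126),(243,235),(132,178))]
C=sum(P)/4; print([x.round(3) for x in P],C)
cup=onz(c,(253,170),.115);foot=onz(c,(253,150),.079); print(cup,foot,np.linalg.norm((cup-C)[:2]))
s=cam("side");th=1.01;print(proj(s,[b2w([.1025-.247*np.cos(th),y,.101+.247*np.sin(th)]) for y in (-.044,.044)]))
robot.hand_in()
E
```

```text
[array([0.459, 0.047, 0.078]), array([0.622, 0.09 , 0.078]), array([ 0.686, -0.141,  0.078]), array([ 0.522, -0.181,  0.078])] [ 0.57231133 -0.04621164  0.078     ]
[ 0.56399053 -0.03809328  0.115     ] [ 0.56749984 -0.04067701  0.079     ] 0.011625128161216537
[[301.82658882 166.02826252]
 [319.32644933 179.68848028]]
the job is handed in; nothing more can be done
```

The cup stands upright on the scale's pan and the lid is propped on its stay. I handed the job in at about 29 s of the allowed 72 s; no verdict is reported.

**What I did**
- A test pull on the lid met about 23 N, so the catch was holding. I turned the knob about 78° and the lid came free, lifting with about 2 N.
- I raised the lid to about 1.386 rad and swung the stay past upright onto the rails. I then let the lid down to 1.01 rad, feeling 11 N of support before I let go of it.
- I gripped the cup under the stay's crossbar with 8 N and took it out along the tool's axis. I then carried it upright to the scale and set it down.

**Last checks**
- **Cup:** it stands on the pan about 12 mm from the pan's centre, measured in the wrist image.
- **Lid and stay:** the side view shows no change since I let go of the lid, and the pull bar was about 4 px or less from where a lid at 1.01 rad should put it. The stay's own angle was only judged by eye.
- **Scale, bottle and jar:** the scale's pan, the bottle and the jar look unmoved in the images. I did not measure the bottle or jar again.
- **Contact:** the gripper is clear and the contact force is near zero.

**What disagreed**
- The first box estimate from the top camera was about 4–5 mm off. I corrected it with the wrist camera and the first grasp of the bar.
- The cup touched the pan about 4 mm lower than I had calculated. I lowered it in steps until I felt contact, which pressed up to about 9 N, and eased off before letting go.

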